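# Screw spraying hangers onto door handles in the clamping jig

### The job

Get the door handles ready to hang for spraying: lay every handle that is there, back up, lengthwise between the jaws of the jig, close the sliding jaw on them and lock it tight with its clamp knob. Only then, using the screwdriver and not the fingers, push down firmly and turn each handle's self-tapping screw clockwise until it is fully home on its hanger strap. Leave the handles clamped, hang the driver upright in its blue holder, and do not disturb the mirror cap and paint bottles beside the work.

Things in the scene. Friction and masses are not known exactly. Their poses are not given: they have to be found in the camera images.
- jig: Clamping jig fixed on the table: plywood base with a fixed jaw on the far and a sliding jaw on the near side, both 270 mm long, blue-faced. Origin at table level; x points from the sliding to the fixed jaw, y along the jaws, z up. Base top at z = 14 mm, from x = -217 to 107 and y = -140 to 140 mm. Handles lie on it lengthwise along x, side by side; three fit at y = -80, 0 and 80 mm.
- jaw (a joint): Travel of the sliding jaw along the jig's +x, m, 0 to 0.075. Its face is at jig x = -130 mm + travel, so it is closed on the 150 mm handles at 0.060. Unlocked it slides at 2 N. Jaw top 46 mm above the table; a grey carriage block behind it (60 mm wide) carries the clamp knob.
- fixed_face (a point): Centre of the fixed far jaw's face, at jig x = 80 mm, 31 mm above the table; this jaw is 48 mm high. Axes as the jig's.
- knob (a joint): Angle of the clamp knob in rad, 0 (free) to 2.6 (hard stop), growing clockwise seen from above. The brake shoe begins to bite at about 1 rad and locks the jaw firmly from 1.9 rad on; it takes up to 0.16 N m, sinks 1.3 mm per rad and stays where it is left.
- knob_grip (a point): Middle of the black bar of the clamp knob (64 long, 15 wide, 22 mm high), on its vertical axis, 69 mm above the table, 42 mm behind the sliding jaw's face, with which it travels; x points along the bar and turns with it. The bar reaches 11 mm below this point, the carriage top lies 25 mm below it.
- mat: Black grid rubber mat, 190 x 330 x 3 mm, fixed; the handles lie on it at the start. Origin at the centre of its underside.
- driver: Stubby cross-point screwdriver, 128 mm long, 180 g. Origin at the centre of the finder sleeve's mouth, z up the shaft. Orange square handle, 30 x 30 mm, flats along x and y, z = 53 to 125 mm (grip at 90); black 52 mm flange z = 45 to 53; the steel sleeve (34 mm outside, 28 inside) slips over a screw head; the bit tip is 6 mm up inside it.
- holder: Blue block, 80 x 80 x 50 mm, fixed, with an upright 41 mm through hole in its middle in which the driver hangs by its flange, handle up (driver origin then 5 mm above the table). Origin at the centre of its underside.
- mirror_cap: Silver mirror cap, 120 x 170 x 62 mm, loose bystander; origin at the centre of its underside.
- cup_grey: Grey paint bottle, 48 mm across, 100 mm high, loose bystander; origin at the centre of its underside.
- cup_white: White paint bottle, as the grey one; loose bystander.
- handle1: Chromed car door handle lying on its face, back up: 150 long (x) x 34 wide (y) x 32 mm high, 220 g; origin at the centre of its underside, z up. A hanger strap (top 34 mm above the underside) lies along its back and the screw stands through it over the middle. It may be clamped either way round. May be absent.
- screw1: Self-tapping screw of handle1, standing upright over the middle of the handle: 22 mm cross-recess head, 8 mm high. Origin at the underside of the head; at the start 39 mm above the handle's underside, home at 34 mm.
- screw1_head (a point): Centre of the top of the head of screw1: 47 mm above its handle's underside at the start, 42 mm when home.
- screw1_turn (a joint): Turn of screw1, rad clockwise from above: 0 at the start, 6.28 (hard stop) when its head is tight on the strap. It sinks 5 mm a turn. Cutting takes 0.025 N m; pushed with under 6 N the bit slips and the screw stands still, up to 10 N it slips in part: push with 12 to 18 N and follow it down. A bit lifted off may be turned back without moving the screw.
- handle2: Another such door handle; may be absent.
- screw2: Self-tapping screw of handle2, standing upright over the middle of the handle: 22 mm cross-recess head, 8 mm high. Origin at the underside of the head; at the start 39 mm above the handle's underside, home at 34 mm.
- screw2_head (a point): Centre of the top of the head of screw2: 47 mm above its handle's underside at the start, 42 mm when home.
- screw2_turn (a joint): Turn of screw2, rad clockwise from above: 0 at the start, 6.28 (hard stop) when its head is tight on the strap. It sinks 5 mm a turn. Cutting takes 0.025 N m; pushed with under 6 N the bit slips and the screw stands still, up to 10 N it slips in part: push with 12 to 18 N and follow it down. A bit lifted off may be turned back without moving the screw.
- handle3: Another such door handle; may be absent.
- screw3: Self-tapping screw of handle3, standing upright over the middle of the handle: 22 mm cross-recess head, 8 mm high. Origin at the underside of the head; at the start 39 mm above the handle's underside, home at 34 mm.
- screw3_head (a point): Centre of the top of the head of screw3: 47 mm above its handle's underside at the start, 42 mm when home.
- screw3_turn (a joint): Turn of screw3, rad clockwise from above: 0 at the start, 6.28 (hard stop) when its head is tight on the strap. It sinks 5 mm a turn. Cutting takes 0.025 N m; pushed with under 6 N the bit slips and the screw stands still, up to 10 N it slips in part: push with 12 to 18 N and follow it down. A bit lifted off may be turned back without moving the screw.
Mind the look-alikes: they are no part of the job. Leave any turquoise or yellow look-alike of the handle3 alone.

How it is judged:
On the way, in this order (a step that is already met when the one before it is completed fails the run):
1. every handle lies between the jaws, the sliding jaw is closed on them and locked (x of handle1 in the frame of jig between 0.001 and 0.009 m and y of handle1 in the frame of jig between -0.118 and 0.118 m and z of handle1 in the frame of jig between 0.01 and 0.019 m and angle between the x axis of each of handle1, handle2, handle3 and the x axis of jig, either way round below 0.08 rad and angle between each of handle1, handle2, handle3's own z axis and vertical below 0.1 rad and x of handle2 in the frame of jig between 0.001 and 0.009 m and y of handle2 in the frame of jig between -0.118 and 0.118 m and z of handle2 in the frame of jig between 0.01 and 0.019 m and x of handle3 in the frame of jig between 0.001 and 0.009 m and y of handle3 in the frame of jig between -0.118 and 0.118 m and z of handle3 in the frame of jig between 0.01 and 0.019 m and value of joint jaw between 0.056 and 0.064 m and value of joint knob above 1.9 rad), for 0.3 s.
2. every screw is home, the jaw still locked (value of joint each of screw1_turn, screw2_turn, screw3_turn above 6 rad and value of joint jaw between 0.056 and 0.064 m and value of joint knob above 1.9 rad), for 0.2 s.
At the end, for the whole second after the job is handed in: Handles back up on the jig base, within 4 mm of touching the fixed jaw, square to it (0.08 rad), within the jaws' length; sliding jaw closed on them (4 mm) and locked (knob over 1.9 rad); every screw home (over 6.0 rad); driver upright (0.1 rad) in its holder (8 mm), at rest (all of step 2 and x of handle1 in the frame of jig between 0.001 and 0.009 m and y of handle1 in the frame of jig between -0.118 and 0.118 m and z of handle1 in the frame of jig between 0.01 and 0.019 m and angle between the x axis of each of handle1, handle2, handle3 and the x axis of jig, either way round below 0.08 rad and angle between each of handle1, handle2, handle3, driver's own z axis and vertical below 0.1 rad and x of handle2 in the frame of jig between 0.001 and 0.009 m and y of handle2 in the frame of jig between -0.118 and 0.118 m and z of handle2 in the frame of jig between 0.01 and 0.019 m and x of handle3 in the frame of jig between 0.001 and 0.009 m and y of handle3 in the frame of jig between -0.118 and 0.118 m and z of handle3 in the frame of jig between 0.01 and 0.019 m and horizontal distance between driver and holder below 0.008 m and z of driver in the frame of holder between 0 and 0.012 m and linear speed of driver below 0.02 m/s).
It fails at once if a screw is being turned (over 0.5 rad/s) while the jaw is not locked (velocity of joint any of screw1_turn, screw2_turn, screw3_turn above 0.5 rad/s and value of joint knob below 1.5 rad).
It fails at once if a screw is turned with the fingers on it instead of with the driver ((contact force between the fingers and screw1 above 1 N or contact force between the fingers and screw2 above 1 N or contact force between the fingers and screw3 above 1 N) and velocity of joint any of screw1_turn, screw2_turn, screw3_turn above 0.5 rad/s).
It fails at once if the mirror cap or a paint bottle is moved by more than 4 cm (distance of any of mirror_cap, cup_grey, cup_white from where it was at the start of the episode above 0.04 m).
Of handle1, handle2, handle3 only 2 to 3 are there at a start; the rules pass over those that are not, and their reading is None.
At some moment in a run one of handle1, handle2, handle3 may be knocked a few centimetres aside while the robot is not near it.
It also fails if it takes over 210 s, if anything falls off the work surface, if the arm or the gripper's body presses on something with over 40 N, if the wrist force passes 120 N, or if a joint passes its speed limit or range.

### The arm

A 7-joint arm with a two-finger parallel gripper is mounted at the origin on the work surface. World frame = base frame: x ahead of the robot, y to its left, z up, the work surface at z = 0. Lengths are in m, angles in rad, forces in N, time in s.
With the tool pointing down it reaches from about 0.35 to 0.775 m from the base axis. Payload 3.1 kg.
Tool frame: the origin (TCP) lies midway between the tips of the shut fingers; the grasp point (between the pads) lies behind it (robot.grasp_offset is the z of the grasp point in the tool frame, in m); z points along the fingers, y is the line along which they close (so a half turn about z gives the same grasp; the last joint's range is limited). The gripper opens to 85 mm and grips with 20 to 120 N. Pads are 22 mm wide; open, the fingers measure 114 mm over their backs; the gripper's body (76 mm by 85 mm) begins 54 mm behind the grasp point. The pads swing forward as they close: fully open they stand 13 mm farther back than shut.
Start: joints at [1.083, 0.311, 0.014, 1.512, -0.004, 1.319, -0.027], TCP at [0.237, -0.496, 0.202] pointing down, gripper open.
Joint ranges: [-2.7, 2.7], [-0.3, 1.91], [-1.27, 1.3], [0.12, 2.57], [-1.44, 4.58], [0.2, 2.03], [-3.05, 3.05]. Speed limits (rad/s): [2.79, 2.79, 3.14, 3.14, 3.14, 3.14, 3.14].

### API

Orientations are given as a unit quaternion [x, y, z, w].
In Python, from rig import sensors, get_image, camera_params, job, robot gives the robot as it stands.
- The arm moves only by the tool drive_tool, never from a script. Its argument "series" is a list that holds one entry, the list of rows, each a list of 5 numbers: the shift along the tool's x, y, z scaled (see below), then the turn about the tool's z scaled (see below), then the opening, from -1 (shut) to 1 (fully open). A call has 1 to 20 rows; each row shifts and turns the commanded pose from where the row before left it, along the tool's axes as they then stand; what a row does not reach is not made up. The controller multiplies each number of a shift by 0.06 m and each number of a turn by 90 degrees. A row lasts 1/8 s, in which the tool goes at most 62.5 mm and 10.7 degrees, less where a joint would pass 70% of its speed; a pose out of reach is approached as far as the arm can. A call with a number of a shift or a turn outside -1 to 1 is refused whole. A call with a gripper value outside its range is refused whole. The fingers move at their own pace and stop on an object; "squeeze" is the grip in N (left out, the last holds). Time passes only in rows, so rows that do not move let the fingers close. It gives the time, the measured TCP pose, the force, the opening and the grip force at its end, in the units of the state.
- sensors.sense(): the state, without advancing time (a new reading comes with each control period).
- get_image(name): name is "scene" or "top"; returns the picture (400x640x3 uint8, red, green, blue); there is no depth.
- camera_params(name): a dict with "vfov" (degrees; the focal length in pixels is half the picture's height over the tangent of half this angle, whatever the lens; pixels are square), "cx", "cy" (the principal point, pixels), "D" ([k1, k2, p1, p2, k3] as OpenCV has them; the pictures are not rectified), "R" (3x3) and "t" (3): a world point X has camera coordinates R X + t. Camera axes: x right, y down, z forward; pixel columns grow to the right and rows downward; lengths in m; the calibration is good to about 2 mm. A picture is of the moment at which its call begins. camera_params takes no time and is no camera call.
- job.close_job(): hands the job in; it is judged then, once.
The state is a dict: "time_s": time; "q": joint angles; "joint_velocities": joint speeds; "joint_torque": joint torques, N m; "tool_pos": TCP position; "tcp_rot": TCP orientation; "wrist_force": force on the tool from outside, world axes, zero at the start; "torque": the same for the moment, N m; "finger_gap": finger opening in m; "gripper_force": force on a finger pad.
Only numpy, scipy, OpenCV 4.12 (cv2) and the standard library are available. Lean on these libraries where they do the work, as an engineer would, in place of code of your own. Each camera call takes 0.05 s, during which the arm holds its last target. There are 200 camera calls.

## Working session

There is one attempt and no reset: what is moved stays moved. The work goes in short steps, Python scripts to look and compute and a tool call to move; the robot and the scene stay as the last step left them, time stands still between calls to the robot, and variables do not carry over. Pictures are saved under pics/ and viewed, at most 14 in all, crops included, and the job is handed in when it is done.

Besides the shell and the picture viewer there is one more tool, called in YAML: its name, and indented under it one key for each argument. drive_tool: Moves the arm, as the interface text tells. Its arguments: {"type":"object","properties":{"series":{"type":"array","items":{"type":"array","items":{"type":"array","items":{"type":"number","minimum":-1,"maximum":1}}}},"squeeze":{"type":"number"}},"required":["series"]}

```bash
mkdir -p pics; ls
python3 - <<'E'
from rig import sensors,get_image,camera_params,robot
import cv2
print(sensors.sense()); print(robot.grasp_offset)
for n in("scene","top"):
    im=get_image(n); cv2.imwrite(f"pics/{n}0.png",im[:,:,::-1]); print(n,camera_params(n))
E
```

```text
pics
{'time_s': 0.0, 'q': array([ 1.08328839,  0.31171869,  0.01398728,  1.51305765, -0.0043814 ,
        1.31916699, -0.0272324 ]), 'joint_velocities': array([0.00037678, 0.00177792, 0.00123922, 0.00114267, 0.00096754,
       0.00023543, 0.00022675]), 'joint_torque': array([ 4.32810102e-04, -3.79916275e+01,  1.46253607e-01, -2.30588543e+01,
        1.21924788e-02,  1.35562851e-02, -4.33539881e-06]), 'tool_pos': array([ 0.23681829, -0.4955334 ,  0.20102471]), 'tcp_rot': array([ 9.75253031e-01,  2.21088624e-01, -3.10789502e-04, -1.11772143e-03]), 'wrist_force': array([ 1.12905891, -0.07694039,  0.19271221]), 'torque': array([-0.0806038 ,  0.00080304,  0.01819069]), 'gripper_force': 0.0, 'finger_gap': 0.08545180331449397}
-0.0187
scene {'vfov': 54.43983675996727, 'cx': 320.67004423676053, 'cy': 198.68256483818823, 'D': array([-0.02021408,  0.        ,  0.        ,  0.        ,  0.        ]), 'R': array([[ 0.10567702,  0.99433131, -0.01173077],
       [ 0.64045002, -0.07708154, -0.76412185],
       [-0.76069451,  0.07323715, -0.64496526]]), 't': array([-0.12466216, -0.24611217,  1.81073009])}
top {'vfov': 51.665536414919465, 'cx': 325.4992873906014, 'cy': 201.75682186132738, 'D': array([-0.05349603,  0.        ,  0.        ,  0.        ,  0.        ]), 'R': array([[ 0.08239136, -0.99658684,  0.00513185],
       [-0.97561646, -0.08170664, -0.20370701],
       [ 0.20343103,  0.01177698, -0.97901845]]), 't': array([0.0369549 , 0.51164271, 1.14404374])}
```

View pics/scene0.png

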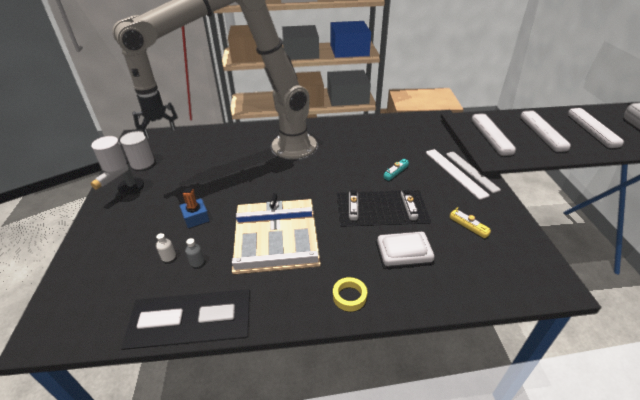

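View pics/top0.png

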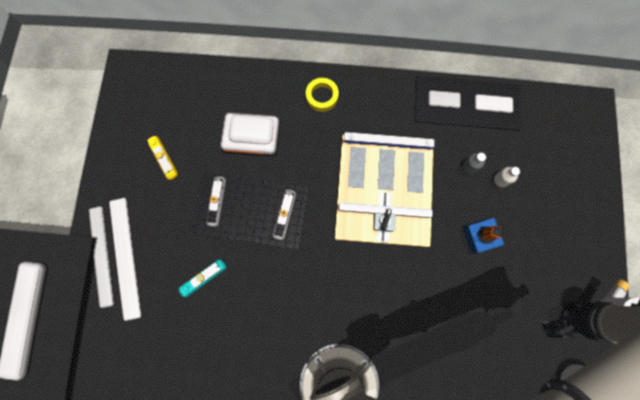

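Two chrome handles lie on the mat, at top-view pixels (215,200) and (285,213). The turquoise (202,278) and yellow (162,157) ones are look-alikes. The jig is at (385,190), the driver in its holder at (486,236). Next I confirm this in enlarged crops.

Run:
```python
import cv2,numpy as np
a=cv2.imread("pics/top0.png"); s=cv2.imread("pics/scene0.png")
r=lambda im,x,y,w,h,k:cv2.resize(im[y:y+h,x:x+w],None,fx=k,fy=k,interpolation=cv2.INTER_CUBIC)
c1=r(a,195,165,115,85,4);c2=r(a,330,125,115,125,4)
c=np.zeros((500,920,3),np.uint8)
cv2.imwrite("pics/c1.png",np.vstack([r(a,190,165,120,90,6)[:,:720][:300*2]])[:540])
cv2.imwrite("pics/c2.png",r(a,330,125,180,130,4))
cv2.imwrite("pics/c3.png",r(s,170,180,260,100,3))
```

```text
(no output)
```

View pics/c1.png

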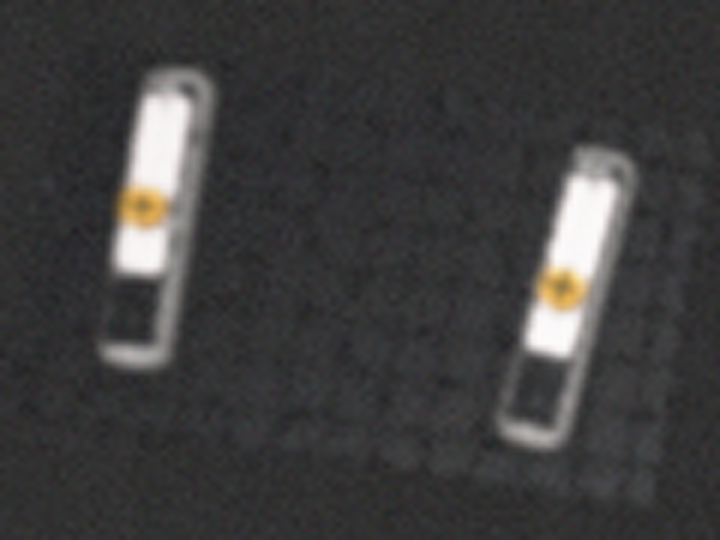

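View pics/c2.png

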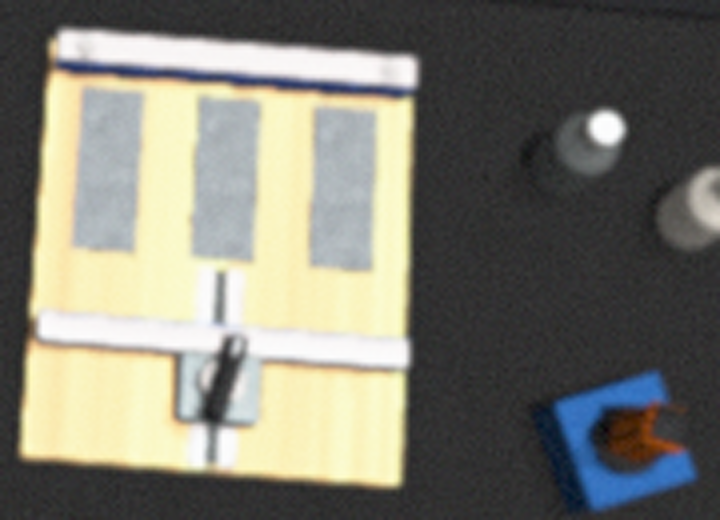

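View pics/c3.png

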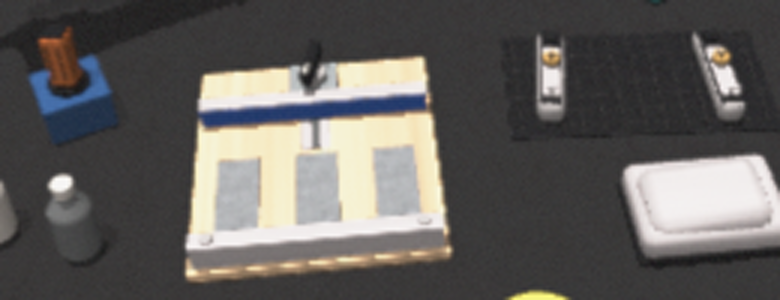

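The crops show screw heads at top (213.6,199.4) and (283.6,212.9), and in the scene view at (409.6,198.9) and (353.2,198.9). Both handles are chrome with a white strap and an orange-yellow screw, so they are the ones meant. I triangulate from these pixels.

```bash
cat > h.py <<'E'
import numpy as np,cv2
from rig import camera_params
P={n:camera_params(n) for n in("scene","top")}
def K(n):
    p=P[n];f=200/np.tan(np.radians(p['vfov']/2));return np.array([[f,0,p['cx']],[0,f,p['cy']],[0,0,1.]])
def ray(n,uv):
    p=P[n];x=cv2.undistortPoints(np.array([[uv]],float),K(n),p['D'])[0,0]
    return -p['R'].T@p['t'],p['R'].T@np.array([*x,1])
def onz(n,uv,z):
    o,d=ray(n,uv);return o+d*(z-o[2])/d[2]
def tri(a,b):
    o,d=ray('top',a);q,e=ray('scene',b)
    s=np.linalg.lstsq(np.c_[d,-e],q-o,rcond=None)[0];A=o+d*s[0];B=q+e*s[1]
    return (A+B)/2,np.linalg.norm(A-B)
def proj(n,X):
    p=P[n];return cv2.projectPoints(np.array(X,float).reshape(-1,1,3),cv2.Rodrigues(p['R'])[0],p['t'],K(n),p['D'])[0][:,0]
def crop(uv,x0,y0,k):return [x0+(uv[0]+.5)/k-.5,y0+(uv[1]+.5)/k-.5]
E
python3 - <<'E'
from h import *
np.set_printoptions(precision=4,suppress=True)
for n in P:print(n,-P[n]['R'].T@P[n]['t'],K(n)[0,0])
c1=lambda u:crop(u,190,165,6);c2=lambda u:crop(u,330,125,4);c3=lambda u:crop(u,170,180,3)
print('A',tri(c1((142,207)),c3((719,57))));print('B',tri(c1((562,288)),c3((550,57))))
for s,z in(((142,207),(719,57)),.05),(((562,288),(550,57)),.05): print(onz('top',c1(s[0]),z),onz('scene',c3(s[1]),z))
for a,b in(((168,95),(138,272)),((593,180),(548,355))):
    a=onz('top',c1(a),.037);b=onz('top',c1(b),.037);d=a-b;print('strap',a,b,np.arctan2(d[1],d[0]))
for nm,z,L in(('base',.014,[(22,458),(402,486)]),('fixtop',.048,[(57,62),(417,86)]),('slidtop far',.046,[(40,311),(412,342)]),('knob',.080,[(236,338),(212,418)]),('holder',.05,[(552,403),(660,371),(696,478),(592,511)])):
    X=np.array([onz('top',c2(u),z) for u in L]);d=X[0]-X[1];print(nm,X.tolist(),X.mean(0),np.linalg.norm(d),np.arctan2(d[1],d[0]))
for nm,z,L in(('base far',.014,[]),('fixtop far scene',.048,[(188,240),(446,225)]),('slidtop scene face',.046,[(201,109),(426,95)]),('holder',.05,[(30,76),(100,60),(113,94),(42,112)])):
    if L: X=np.array([onz('scene',c3(u),z) for u in L]);d=X[1]-X[0];print(nm,X.tolist(),X.mean(0),np.linalg.norm(d),np.arctan2(d[1],d[0]))
import cv2
a=cv2.imread("pics/top0.png"); s=cv2.imread("pics/scene0.png")
r=lambda im,x,y,w,h,k:cv2.resize(im[y:y+h,x:x+w],None,fx=k,fy=k,interpolation=cv2.INTER_CUBIC)
cv2.imwrite("pics/d.png",np.vstack([np.hstack([r(a,460,212,50,45,7),r(s,170,180,50,45,7)]),np.hstack([r(a,360,200,50,40,7),r(s,250,185,50,40,7)])]))
E
```

```text
scene [ 1.5482 -0.0276  0.9783] 388.82536745173405
top [0.2634 0.0652 1.2241] 413.11674677317103
A (array([0.4884, 0.4056, 0.0468]), np.float64(0.0024985026716187637))
B (array([0.4655, 0.1976, 0.0484]), np.float64(0.0015110787615866365))
[0.488  0.4059 0.05  ] [0.4923 0.4027 0.05  ]
[0.4653 0.1982 0.05  ] [0.4675 0.1965 0.05  ]
strap [0.5479 0.4046 0.037 ] [0.4581 0.4072 0.037 ] -0.028453158582901743
strap [0.5224 0.1901 0.037 ] [0.4342 0.2031 0.037 ] -0.14624473959229778
base [[0.40542053652004056, 0.042290614974616544, 0.014000000000000012], [0.40764340657974174, -0.2380165614373576, 0.014000000000000012]] [ 0.4065 -0.0979  0.014 ] 0.2803159900886068 1.5787262824010757
fixtop [[0.7009502815318305, 0.039856546477721314, 0.04800000000000004], [0.7054787285408188, -0.23172682881338785, 0.04800000000000004]] [ 0.7032 -0.0959  0.048 ] 0.2716211268786444 1.5874690240548774
slidtop far [[0.5097823842117661, 0.03818054077290921, 0.04600000000000004], [0.5094120688718361, -0.23391793855741783, 0.04600000000000004]] [ 0.5096 -0.0979  0.046 ] 0.27209873132252455 1.5694353669240173
knob [[0.4
[... 590 characters left out ...]
 0.04800000000000004], [0.7237073126247202, 0.04157286589841955, 0.04799999999999993]] [ 0.7185 -0.0938  0.048 ] 0.2709133074084407 1.5323641044733989
slidtop scene face [[0.5076835681395795, -0.22778275870152734, 0.04600000000000004], [0.5145742837765879, 0.038798918404728516, 0.04600000000000015]] [ 0.5111 -0.0945  0.046 ] 0.2666707192977402 1.5449536594729039
holder [[0.42722910692777005, -0.43920171034129657, 0.04999999999999993], [0.40665106447779786, -0.35725167679872705, 0.050000000000000044], [0.4728550267796434, -0.33375229359752523, 0.050000000000000044], [0.4952576090842278, -0.41390454121685555, 0.050000000000000044]] [ 0.4505 -0.386   0.05  ] 0.0844941644653708 1.816814481345701
```

View pics/d.png

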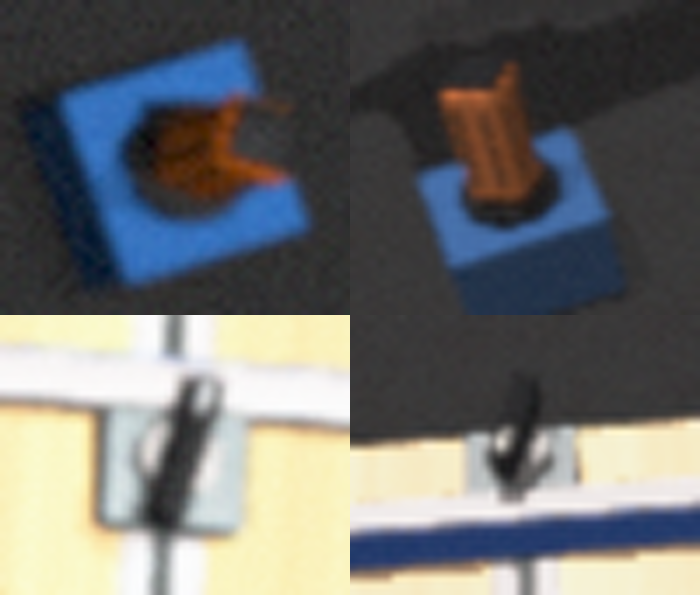

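The close-up shows the knob bar running from far right to near left. The driver stands upright in the holder with its V-notched black cap corner at about tile (222,150). I write a move-planning helper and start by turning the tool across handle A.

```bash
cat >> h.py <<'E'
from rig import sensors
def state():
    s=sensors.sense();x,y,z,w=s['tcp_rot']
    from scipy.spatial.transform import Rotation as Ro
    M=Ro.from_quat(s['tcp_rot']).as_matrix();return s,M
def plan(x,y,z,psi=None):
    s,M=state();p0=np.arctan2(M[1,0],M[0,0])
    if psi is None: psi=p0;turn=0.
    else: turn=(p0-psi+np.pi)%(2*np.pi)-np.pi
    c,q=np.cos(psi),np.sin(psi);d=np.array([x,y,z])-s['tool_pos']
    print('psi0 %.4f turn units %.4f rad %.3f | after turn: tool x,y,z units %.3f %.3f %.3f | q7 %.2f q1 %.2f'%(p0,turn/(np.pi/2),turn,(d[0]*c+d[1]*q)/.06,(d[0]*q-d[1]*c)/.06,-d[2]/.06,s['q'][6],s['q'][0]))
E
python3 - <<'E'
from h import *
np.set_printoptions(precision=4,suppress=True)
plan(.45,-.1,.2,3.113);plan(.490,.4045,.12,3.113)
t=lambda u:onz('top',crop(u,460,212,7),.13);s=lambda u:onz('scene',crop((u[0]-350,u[1]),170,180,7),.13)
for n,L in((t,[(222,150),(240,95),(290,182),(292,108)]),(s,[(498,95),(440,92),(515,65)])):
    X=np.array([n(u) for u in L]);print(X[:,:2]);print([np.arctan2(*(x-X[0])[1::-1]) for x in X[1:]],[np.linalg.norm(x-X[0]) for x in X[1:]])
E
```

```text
psi0 0.4458 turn units -1.6980 rad -2.667 | after turn: tool x,y,z units -3.363 6.693 0.019 | q7 -0.03 q1 1.08
psi0 0.4458 turn units -1.6980 rad -2.667 | after turn: tool x,y,z units -3.789 15.117 1.352 | q7 -0.03 q1 1.08
[[ 0.4423 -0.3736]
 [ 0.4644 -0.3807]
 [ 0.4321 -0.4003]
 [ 0.4609 -0.4011]]
[np.float64(-0.3082352566365898), np.float64(-1.9395347516052532), np.float64(-0.9760945217290097)] [np.float64(0.023095806291229592), np.float64(0.028547424384908204), np.float64(0.033147493882797675)]
[[ 0.4641 -0.376 ]
 [ 0.4582 -0.4053]
 [ 0.4408 -0.371 ]]
[np.float64(-1.77005139849866), np.float64(2.930458027219159)] [np.float64(0.02987007238811805), np.float64(0.02386305559978086)]
```

drive_tool:
  series:
    - [[0,0,0,-0.1132,1],[0,0,0,-0.1132,1],[0,0,0,-0.1132,1],[0,0,0,-0.1132,1],[0,0,0,-0.1132,1],[0,0,0,-0.1132,1],[0,0,0,-0.1132,1],[0,0,0,-0.1132,1],[0,0,0,-0.1132,1],[0,0,0,-0.1132,1],[0,0,0,-0.1132,1],[0,0,0,-0.1132,1],[0,0,0,-0.1132,1],[0,0,0,-0.1132,1],[0,0,0,-0.1132,1],[0,0,0,0,1]]

```text
time_s: 2.1
tool_pos: [0.2369, -0.4959, 0.2015]
tcp_rot: [0.015, 1.0, 0.001, -0.0]
wrist_force: [0.2, 0.6, 0.4]
finger_gap: 0.0852
gripper_force: 0.0
```

drive_tool:
  series:
    - [[-0.48,0.956,0,0,1],[-0.48,0.956,0,0,1],[-0.48,0.956,0,0,1],[-0.48,0.956,0,0,1],[-0.48,0.956,0,0,1],[-0.48,0.956,0,0,1],[-0.48,0.956,0,0,1],[-0.047,0.936,0.148,0,1],[-0.047,0.936,0.148,0,1],[-0.047,0.936,0.148,0,1],[-0.047,0.936,0.148,0,1],[-0.047,0.936,0.148,0,1],[-0.047,0.936,0.148,0,1],[-0.047,0.936,0.148,0,1],[-0.047,0.936,0.148,0,1],[-0.047,0.936,0.148,0,1],[0,0,0,0,1],[0,0,0,0,1]]

```text
time_s: 4.35
tool_pos: [0.4842, 0.393, 0.1215]
tcp_rot: [0.015, 1.0, -0.001, -0.0]
wrist_force: [0.9, -0.3, -0.5]
finger_gap: 0.0851
gripper_force: 0.0
```

Run:
```python
from h import *
print(state()[0]['tool_pos'],state()[0]['q'])
plan(.490,.4045,.006,3.113)
```

```text
[0.48420704 0.39295955 0.12146191] [-0.2214845   0.6407926  -0.79652466  1.3930198   0.46030373  1.29954473
  0.4999224 ]
psi0 3.1117 turn units -0.0008 rad -0.001 | after turn: tool x,y,z units -0.091 0.195 1.924 | q7 0.50 q1 -0.22
```

drive_tool:
  series:
    - [[-0.091,0.195,0.2,0,1],[0,0,0.35,0,1],[0,0,0.35,0,1],[0,0,0.35,0,1],[0,0,0.35,0,1],[0,0,0.32,0,1],[0,0,0,0,1],[0,0,0,0,-1],[0,0,0,0,-1],[0,0,0,0,-1],[0,0,0,0,-1],[0,0,0,0,-1],[0,0,0,0,-1]]
  squeeze: 50

```text
time_s: 5.98
tool_pos: [0.4905, 0.4058, 0.0077]
tcp_rot: [0.014, 1.0, 0.001, 0.0]
wrist_force: [-0.5, 1.0, 4.3]
finger_gap: 0.0193
gripper_force: 48.8
```

Run:
```python
from h import *
s=state()[0];print(s['tool_pos'],s['q'],s['finger_gap'],s['gripper_force'],s['wrist_force'])
c=lambda x,y:(.6235+x*1-y*.008,-.0962+.008*x+y)
plan(*c(.002,.08),.12,3.1496)
```

```text
[0.490458  0.4057802 0.007734 ] [-0.26551951  0.76925546 -0.73478664  1.47805186  0.54886792  1.10533729
  0.43401663] 0.019332502926439118 48.80278944969177 [-0.50096565  0.98613845  4.25274518]
psi0 3.1131 turn units -0.0232 rad -0.036 | after turn: tool x,y,z units -2.184 -7.050 -1.871 | q7 0.43 q1 -0.27
```

drive_tool:
  series:
    - [[0,0,-0.3,-0.0116,-1],[0,0,-0.5,-0.0116,-1],[0,0,-0.6,0,-1],[0,0,-0.47,0,-1],[0,0,0,0,-1]]

```text
time_s: 6.6
tool_pos: [0.4911, 0.4064, 0.122]
tcp_rot: [-0.004, 1.0, 0.002, 0.002]
wrist_force: [1.0, 0.4, -2.2]
finger_gap: 0.0193
gripper_force: 49.1
```

drive_tool:
  series:
    - [[-0.24,-0.78,0,0,-1],[-0.24,-0.78,0,0,-1],[-0.24,-0.78,0,0,-1],[-0.24,-0.78,0,0,-1],[-0.24,-0.78,0,0,-1],[-0.24,-0.78,0,0,-1],[-0.24,-0.78,0,0,-1],[-0.24,-0.78,0,0,-1],[-0.24,-0.78,0,0,-1],[0,0,0,0,-1],[0,0,0,0,-1]]

```text
time_s: 7.98
tool_pos: [0.6216, -0.0148, 0.1174]
tcp_rot: [-0.004, 1.0, 0.001, -0.002]
wrist_force: [-0.6, 0.7, -1.8]
finger_gap: 0.0195
gripper_force: 49.5
```

Run:
```python
from h import *
s=state()[0];print(s['tool_pos'],s['q'],s['finger_gap'],s['gripper_force'],s['wrist_force'])
c=lambda x,y:(.6235+x*1-y*.008,-.0962+.008*x+y)
plan(*c(.001,.08),.020,3.1496)
from rig import get_image
a=get_image("top")[:,:,::-1];b=get_image("scene")[:,:,::-1]
r=lambda im,x,y,w,h,k:cv2.resize(im[y:y+h,x:x+w],None,fx=k,fy=k,interpolation=cv2.INTER_CUBIC)
cv2.imwrite("pics/e.png",np.hstack([r(a,270,120,130,140,3),r(b,220,150,130,140,3)]))
```

```text
[ 0.6216161  -0.01482357  0.11741869] [ 0.47997596  0.6380987  -0.78299178  1.40189406  0.45081898  1.28878533
  1.24885559] 0.019485551317757307 49.5291942358017 [-0.59819586  0.667676   -1.83299547]
psi0 -3.1337 turn units -0.0001 rad -0.000 | after turn: tool x,y,z units -0.037 -0.023 1.624 | q7 1.25 q1 0.48
```

View pics/e.png

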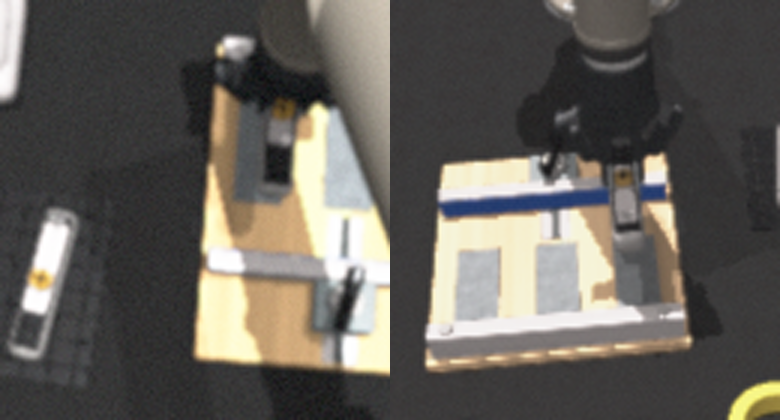

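The handle hangs level over the left pad of the jig and the other one is still on the mat. I lower it now.

drive_tool:
  series:
    - [[-0.037,-0.023,0.3,0,-1],[0,0,0.4,0,-1],[0,0,0.4,0,-1],[0,0,0.3,0,-1],[0,0,0.15,0,-1],[0,0,0.08,0,-1],[0,0,0,0,-1],[0,0,0,0,-1]]

```text
time_s: 9.07
tool_pos: [0.6261, -0.0164, 0.0223]
tcp_rot: [-0.004, 1.0, 0.0, 0.001]
wrist_force: [0.9, 0.3, -1.1]
finger_gap: 0.0191
gripper_force: 49.5
```

drive_tool:
  series:
    - [[0.02,0,0.05,0,-1],[0,0,0,0,-1],[0,0,0,0,-1]]

```text
time_s: 9.45
tool_pos: [0.6246, -0.0164, 0.0189]
tcp_rot: [-0.004, 1.0, 0.0, 0.001]
wrist_force: [0.1, 1.3, 0.3]
finger_gap: 0.0191
gripper_force: 49.7
```

Run:
```python
from h import *
s=state()[0];print(s['tool_pos'],s['finger_gap'],s['gripper_force'],s['wrist_force'])
```

```text
[ 0.62461753 -0.01639383  0.0188509 ] 0.01912041809787689 49.672327637672424 [0.07510834 1.33207771 0.26098098]
```

drive_tool:
  series:
    - [[0,0,0,0,1],[0,0,0,0,1],[0,0,0,0,1],[0,0,0,0,1],[0,0,-0.2,0,1],[0,0,-0.6,0,1],[0,0,-0.7,0,1],[0,0,-0.4,0,1],[0,0,0,0,1]]

```text
time_s: 10.58
tool_pos: [0.6261, -0.0158, 0.1359]
tcp_rot: [-0.004, 1.0, 0.0, 0.003]
wrist_force: [-0.6, 0.2, -0.5]
finger_gap: 0.0855
gripper_force: 0.0
```

Run:
```python
from h import *
s=state()[0];print(s['tool_pos'],s['q'])
plan(.4662,.1975,.1,2.997)
```

```text
[ 0.62614761 -0.01579174  0.13586344] [ 0.48127869  0.62525235 -0.78970029  1.37409061  0.44488116  1.31647366
  1.25800323]
psi0 -3.1336 turn units 0.0971 rad 0.153 | after turn: tool x,y,z units 3.150 3.134 0.598 | q7 1.26 q1 0.48
```

drive_tool:
  series:
    - [[0,0,0,0.0971,1],[0.63,0.627,0.12,0,1],[0.63,0.627,0.12,0,1],[0.63,0.627,0.12,0,1],[0.63,0.627,0.12,0,1],[0.63,0.627,0.12,0,1],[0,0,0,0,1],[0,0,0,0,1]]

```text
time_s: 11.58
tool_pos: [0.4641, 0.196, 0.0958]
tcp_rot: [0.072, 0.997, -0.001, -0.0]
wrist_force: [0.3, 0.7, -0.4]
finger_gap: 0.0851
gripper_force: 0.0
```

Run:
```python
from h import *
plan(.4662,.1975,.0065,2.997)
from rig import get_image
a=get_image("top")[:,:,::-1]
cv2.imwrite("pics/f.png",cv2.resize(a[120:260,190:450],None,fx=3,fy=3,interpolation=cv2.INTER_CUBIC))
```

```text
psi0 2.9972 turn units 0.0001 rad 0.000 | after turn: tool x,y,z units -0.032 0.030 1.488 | q7 0.67 q1 0.21
```

View pics/f.png

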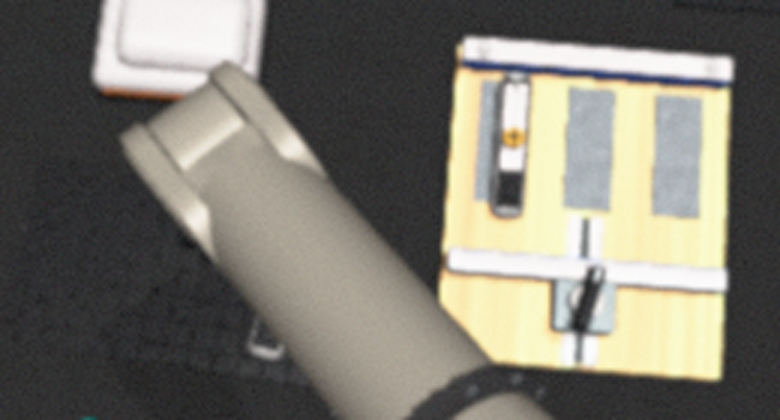

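Handle A lies straight in the jig (screw at crop 513,137) and handle B's near end is where it was. I grasp B.

drive_tool:
  series:
    - [[-0.032,0.03,0.3,0,1],[0,0,0.35,0,1],[0,0,0.35,0,1],[0,0,0.3,0,1],[0,0,0.17,0,1],[0,0,0,0,1],[0,0,0,0,-1],[0,0,0,0,-1],[0,0,0,0,-1],[0,0,0,0,-1],[0,0,0,0,-1],[0,0,0,0,-1]]

```text
time_s: 13.12
tool_pos: [0.4667, 0.1986, 0.0087]
tcp_rot: [0.072, 0.997, 0.0, 0.0]
wrist_force: [-0.8, -1.1, 5.0]
finger_gap: 0.0193
gripper_force: 48.8
```

Run:
```python
from h import *
s=state()[0];print(s['tool_pos'],s['q'],s['finger_gap'],s['gripper_force'],s['wrist_force'])
c=lambda x,y:(.6235+x*1-y*.008,-.0962+.008*x+y)
plan(*c(.001,-.08),.12,3.1496)
```

```text
[0.46666876 0.19857598 0.00874855] [ 0.14347275  0.5493965  -0.77094145  1.85367902  0.47180637  0.92957351
  0.58189054] 0.019278740550486503 48.817675709724426 [-0.76058728 -1.14400797  5.02507052]
psi0 2.9971 turn units -0.0971 rad -0.153 | after turn: tool x,y,z units -2.591 -6.267 -1.854 | q7 0.58 q1 0.14
```

drive_tool:
  series:
    - [[0,0,-0.3,-0.0971,-1],[0,0,-0.5,0,-1],[0,0,-0.6,0,-1],[0,0,-0.45,0,-1],[0,0,0,0,-1],[-0.32,-0.78,0,0,-1],[-0.32,-0.78,0,0,-1],[-0.32,-0.78,0,0,-1],[-0.32,-0.78,0,0,-1],[-0.32,-0.78,0,0,-1],[-0.32,-0.78,0,0,-1],[-0.32,-0.78,0,0,-1],[-0.32,-0.78,0,0,-1],[0,0,0,0,-1],[0,0,0,0,-1]]

```text
time_s: 15.0
tool_pos: [0.6214, -0.1742, 0.1163]
tcp_rot: [-0.004, 1.0, 0.001, -0.002]
wrist_force: [-0.1, 1.0, -2.0]
finger_gap: 0.0194
gripper_force: 49.5
```

Run:
```python
from h import *
s=state()[0];print(s['tool_pos'],s['q'],s['finger_gap'],s['gripper_force'],s['wrist_force'])
c=lambda x,y:(.6235+x*1-y*.008,-.0962+.008*x+y)
plan(*c(.0,-.08),.020,3.1496)
```

```text
[ 0.62136339 -0.17418925  0.116252  ] [ 0.69322288  0.68187419 -0.76269752  1.32553254  0.46444067  1.31879758
  1.50706284] 0.019388627979259023 49.51250195503235 [-0.14076772  0.97152392 -2.02891933]
psi0 -3.1338 turn units -0.0001 rad -0.000 | after turn: tool x,y,z units -0.046 -0.034 1.604 | q7 1.51 q1 0.69
```

drive_tool:
  series:
    - [[0,-0.034,0.3,0,-1],[0,0,0.4,0,-1],[0,0,0.4,0,-1],[0,0,0.3,0,-1],[0,0,0.13,0,-1],[0,0,0.06,0,-1],[0,0,0,0,-1],[0,0,0,0,-1]]

```text
time_s: 16.0
tool_pos: [0.6237, -0.1769, 0.0247]
tcp_rot: [-0.004, 1.0, -0.0, 0.001]
wrist_force: [0.1, 0.1, -3.6]
finger_gap: 0.019
gripper_force: 49.5
```

drive_tool:
  series:
    - [[0,0,0.05,0,-1],[0,0,0.025,0,-1],[0,0,0,0,-1],[0,0,0,0,-1]]

```text
time_s: 16.5
tool_pos: [0.6231, -0.177, 0.0199]
tcp_rot: [-0.004, 1.0, -0.0, 0.0]
wrist_force: [-0.9, 0.1, 2.9]
finger_gap: 0.0194
gripper_force: 50.0
```

drive_tool:
  series:
    - [[0,0,0,0,1],[0,0,0,0,1],[0,0,0,0,1],[0,0,0,0,1],[0,0,-0.2,0,1],[0,0,-0.6,0,1],[0,0,-0.7,0,1],[0,0,-0.5,0,1],[0,0,0,0.076,1],[0,0,0,0.076,1],[0,0,0,0,1]]

```text
time_s: 17.88
tool_pos: [0.6232, -0.1767, 0.1403]
tcp_rot: [0.114, 0.993, -0.0, 0.001]
wrist_force: [-0.0, 0.5, 0.3]
finger_gap: 0.0854
gripper_force: 0.0
```

Run:
```python
from h import *
s=state()[0];print(s['tool_pos'],s['q'])
plan(.467,-.0955,.11,2.909)
from rig import get_image
a=get_image("top")[:,:,::-1];b=get_image("scene")[:,:,::-1]
r=lambda im,x,y,w,h,k:cv2.resize(im[y:y+h,x:x+w],None,fx=k,fy=k,interpolation=cv2.INTER_CUBIC)
cv2.imwrite("pics/g.png",np.hstack([r(a,330,125,110,125,3),r(b,225,185,105,125,3)]))
cv2.imwrite("pics/g_top.png",a);cv2.imwrite("pics/g_sc.png",b)
```

```text
[ 0.62322491 -0.1767203   0.14032497] [ 0.66941219  0.64961099 -0.71890147  1.29217194  0.42115833  1.34920981
  1.30467677]
psi0 2.9123 turn units 0.0021 rad 0.003 | after turn: tool x,y,z units 2.846 0.717 0.505 | q7 1.30 q1 0.67
```

View pics/g.png

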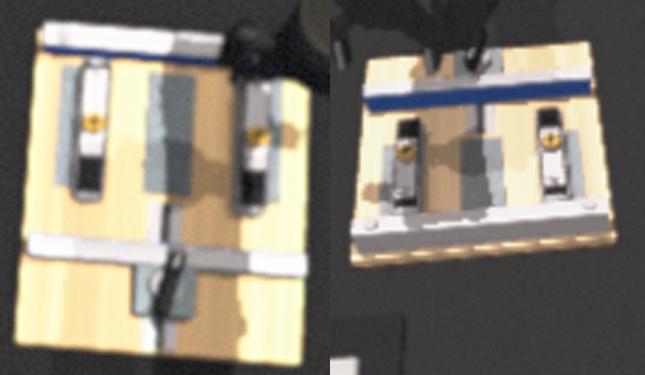

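Both handles lie straight between the jaws (screws at crop 92,123 and 257,137). I go to the knob.

drive_tool:
  series:
    - [[0.569,0.143,0.1,0,1],[0.569,0.143,0.1,0,1],[0.569,0.143,0.1,0,1],[0.569,0.143,0.1,0,1],[0.569,0.143,0.1,0,1],[0,0,0,0,1],[0,0,0,0,1]]

```text
time_s: 18.85
tool_pos: [0.4676, -0.0966, 0.1098]
tcp_rot: [0.115, 0.993, -0.0, 0.001]
wrist_force: [0.8, -0.4, -0.4]
finger_gap: 0.085
gripper_force: 0.0
```

Run:
```python
from h import *
s=state()[0];print(s['tool_pos'],s['q'])
plan(.467,-.0955,.054,2.909)
```

```text
[ 0.46755535 -0.09657362  0.10981891] [ 0.83339603  0.34511277 -0.8245184   1.82185354  0.28390685  1.09527066
  1.24732396]
psi0 2.9112 turn units 0.0014 rad 0.002 | after turn: tool x,y,z units 0.013 0.015 0.930 | q7 1.25 q1 0.83
```

drive_tool:
  series:
    - [[0,0.015,0.3,0,1],[0,0,0.4,0,1],[0,0,0.23,0,1],[0,0,0,0,1],[0,0,0,0,-1],[0,0,0,0,-1],[0,0,0,0,-1],[0,0,0,0,-1],[0,0,0,0,-1],[0,0,0,0,-1]]
  squeeze: 40

```text
time_s: 20.1
tool_pos: [0.4667, -0.0952, 0.0535]
tcp_rot: [0.115, 0.993, -0.0, -0.0]
wrist_force: [0.2, 0.5, 0.6]
finger_gap: 0.0001
gripper_force: 0.0
```

Run:
```python
from h import *
s=state()[0];print(s['tool_pos'],s['q'],s['wrist_force'],s['torque'])
p=s['tool_pos'];plan(p[0]+.04,p[1]+.0003,p[2])
```

```text
[ 0.46672946 -0.09515882  0.05349023] [ 0.78957969  0.41825858 -0.78677607  1.89121062  0.35458013  0.97641719
  1.18330657] [0.21253543 0.51456563 0.59040239] [ 0.01767325 -0.00399968  0.02261651]
psi0 2.9107 turn units 0.0000 rad 0.000 | after turn: tool x,y,z units -0.648 0.157 -0.000 | q7 1.18 q1 0.79
```

Run:
```python
from h import *
from rig import get_image
a=get_image("top")[:,:,::-1];b=get_image("scene")[:,:,::-1]
r=lambda im,x,y,w,h,k:cv2.resize(im[y:y+h,x:x+w],None,fx=k,fy=k,interpolation=cv2.INTER_CUBIC)
cv2.imwrite("pics/i.png",np.hstack([r(a,350,170,80,80,5),r(b,240,150,70,80,5)]))
```

```text
(no output)
```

View pics/i.png

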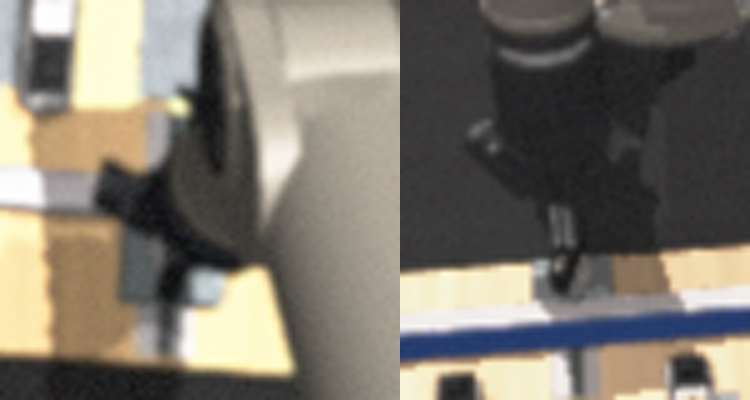

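```bash
python3 - <<'E'
from h import *
s=state()[0];p=s['tool_pos']
f=lambda n,X:(proj(n,X)-([350,170] if n=='top' else [240,150]))*5+([0,0] if n=='top' else [400,0])
u=np.array([np.cos(-.233),np.sin(-.233),0])*.032
k=np.array([.467,-.0955,0])
for n in('top','scene'):
    print(n,'tcp',f(n,[p]),'tcp+30up',f(n,[p+[0,0,.03]]),'bar far top',f(n,[k+u+[0,0,.08]]),'near top',f(n,[k-u+[0,0,.08]]),'far bot',f(n,[k+u+[0,0,.058]]),'near bot',f(n,[k-u+[0,0,.058]]))
E
python3 - <<'E'
import sys;sys.path.insert(0,'.')
import cv2
b=cv2.imread('pics/g_sc.png');c=cv2.imread('pics/g_top.png')
import numpy as np
r=lambda im,x,y,w,h,k:cv2.resize(im[y:y+h,x:x+w],None,fx=k,fy=k,interpolation=cv2.INTER_CUBIC)
cv2.imwrite("pics/j.png",np.hstack([r(c,360,195,40,50,10),r(b,255,185,40,50,10)]))
E
```

```text
top tcp [[174.20353596 251.34505155]] tcp+30up [[182.00345944 242.78808497]] bar far top [[197.66788966 190.21617245]] near top [[165.62371261 297.06134355]] far bot [[191.67709807 197.43362231]] near bot [[160.14923286 302.39827822]]
scene tcp [[568.94169546 269.90976762]] tcp+30up [[565.20122513 238.337358  ]] bar far top [[555.20369955 271.33269158]] near top [[574.74780883 214.28134915]] far bot [[558.10473401 294.60462762]] near bot [[577.35478467 237.33287535]]
```

View pics/j.png

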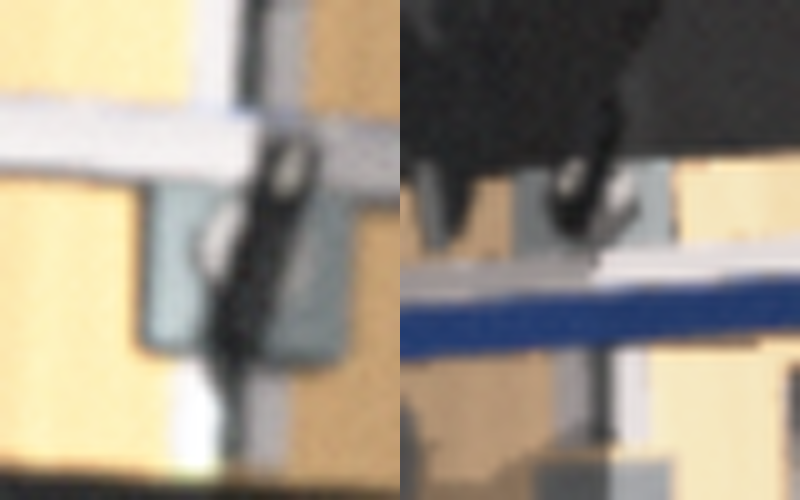

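drive_tool:
  series:
    - [[-0.081,0.02,0,0,-1],[-0.081,0.02,0,0,-1],[0,0,0,0,-1],[0,0,0,0,-1]]
  squeeze: 80

```text
time_s: 20.7
tool_pos: [0.4767, -0.095, 0.0534]
tcp_rot: [0.115, 0.993, 0.0, -0.0]
wrist_force: [-0.2, 0.6, 0.0]
finger_gap: 0.0001
gripper_force: 0.0
```

Run:
```python
from h import *
s=state()[0];print(s['tool_pos'],s['gripper_force'],s['finger_gap'],s['wrist_force'],s['torque'])
from rig import get_image
a=get_image("top")[:,:,::-1];b=get_image("scene")[:,:,::-1]
cv2.imwrite("pics/k_top.png",a);cv2.imwrite("pics/k_sc.png",b)
g=lambda f:cv2.cvtColor(cv2.imread(f),cv2.COLOR_BGR2GRAY).astype(int)
# sliding jaw near/far edges along left part, column 345..352 in top
for f in("pics/g_top.png","pics/k_top.png"): print(g(f)[195:225,345:356].mean(1).astype(int))
```

```text
[ 0.4767346  -0.09495168  0.05337264] 0.0 9.757447380005497e-05 [-0.19634367  0.55088273  0.03615521] [ 0.04346896 -0.02063578  0.02292114]
[236 237 237 237 237 237 237 235 233 243 248 249 250 251 249 217 173 208
 233 239 240 240 240 239 238 239 239 238 238 239]
[244 242 243 244 244 244 244 243 240 247 251 252 252 253 251 221 177 208
 234 239 239 238 238 238 235 233 232 232 232 232]
```

drive_tool:
  series:
    - [[0,0.07,0,0,-1],[0,0.07,0,0,-1],[0,0,0,0,-1],[0,0,0,0,-1]]

```text
time_s: 21.3
tool_pos: [0.4787, -0.0868, 0.0535]
tcp_rot: [0.115, 0.993, -0.0, -0.0]
wrist_force: [-1.1, 0.2, -0.6]
finger_gap: -0.0004
gripper_force: 0.0
```

Run:
```python
from h import *
s=state()[0];print(s['tool_pos'],s['wrist_force'],s['torque'])
g=lambda f:cv2.cvtColor(cv2.imread(f),cv2.COLOR_BGR2GRAY).astype(int)
for n in('top','sc'):
    d=abs(g(f'pics/g_{n}.png')-g(f'pics/k_{n}.png'))
    print(g(f'pics/k_{n}.png')[(222 if n=='top' else 200):(238 if n=='top' else 216),(374 if n=='top' else 262):(396 if n=='top' else 284)])
    print(g(f'pics/g_{n}.png')[(222 if n=='top' else 200):(238 if n=='top' else 216),(374 if n=='top' else 262):(396 if n=='top' else 284)])
```

```text
[ 0.47867751 -0.0868416   0.05346364] [-1.11560866  0.20422395 -0.55831809] [ 0.02002076 -0.04528195 -0.0094375 ]
[[ 96  81  87  89  92  88  93  93  76  43  24  14  25  39  87 154 197 202
  208 216 211 201]
 [ 92  83  91  88  93  91  87  87  67  40  21  17  29  52  98 154 196 205
  203 211 214 221]
 [ 86  85  90  90  93  94  86  73  47  22  14  22  30  64 113 164 193 203
  198 203 215 231]
 [ 85  84  94  90  90  92  84  68  44  26  20  24  31  69 117 168 195 199
  197 199 219 235]
 [ 86  86  91  90  92  88  82  61  34  20  15  15  43  69 111 153 190 202
  200 203 216 234]
 [ 85  88  88  93  92  92  80  47  28  15  13  30  50  77  99 143 191 201
  200 209 220 236]
 [ 89  82  89  91  92  87  79  55  22  19  14  34  54  73 102 139 186 202
  205 210 222 235]
 [ 89  82  85  83  81  85  71  57  41  28  27  47  63  81  96 131 179 194
  199 210 228 237]
 [102  98  95  93  90  91  83  72  53  43  50  58  72  82 101 127 151 166
  180 208 233 242]
 [118 117 117 113 109 110 102  87  65  58  66  83  92 116 145 153 169 174
  192 223 241 247]
 [128 133 132 127 126 130 125 102  78  66  77 103 119 16
[... 4269 characters left out ...]
3  64  93  98 108 148 169 172
  178 173 152 221]
 [154 153 152 150 126 118 117 116 114 105  89  87  94 111 143 178 183 185
  192 191 189 224]
 [155 141 137 148 129 128 133 133 138 124 117 119 122 188 209 215 216 216
  215 217 216 222]
 [156 146 145 151 145 145 146 148 147 143 141 143 143 208 220 221 222 222
  222 221 221 221]
 [153 151 152 151 149 150 150 151 152 151 151 157 194 217 220 221 221 220
  220 219 220 218]
 [150 150 150 148 146 147 149 154 156 155 156 159 173 180 174 162 152 145
  142 142 143 140]
 [142 133 130 123 113 107 105 107 105 105 106 102 103 105 100  92  82  75
   78  77  75  74]
 [ 94  87  87  83  76  73  71  70  67  68  66  65  65  66  63  59  59  61
   60  60  60  60]]
```

Run:
```python
from h import *
np.set_printoptions(precision=4,suppress=True)
print(tri((388.5,211.5),(271.3,202.8)))
for z in(.05,.06,.07,.08): 
  k=np.array([.4667,-.0945,z]);print(z,'top spot',onz('top',(388.5,211.5),z)[:2],'scene spot',onz('scene',(271.3,202.8),z)[:2],'near end',onz('top',(383,229.7),z)[:2],'scene lower tip',onz('scene',(273,208.2),z)[:2])
print(proj('scene',[state()[0]['tool_pos']]))
g=cv2.cvtColor(cv2.imread('pics/k_sc.png'),cv2.COLOR_BGR2GRAY).astype(int)
print(g[176:204,264:284])
```

```text
(array([ 0.4883, -0.1014,  0.0782]), np.float64(0.001305825204782228))
0.05 top spot [ 0.4939 -0.1048] scene spot [ 0.4549 -0.1044] near end [ 0.4395 -0.0918] scene lower tip [ 0.4857 -0.0986]
0.06 top spot [ 0.4919 -0.1034] scene spot [ 0.4667 -0.1036] near end [ 0.438  -0.0905] scene lower tip [ 0.4971 -0.0978]
0.07 top spot [ 0.4899 -0.1019] scene spot [ 0.4785 -0.1027] near end [ 0.4365 -0.0891] scene lower tip [ 0.5086 -0.097 ]
0.08 top spot [ 0.488  -0.1005] scene spot [ 0.4903 -0.1019] near end [ 0.435  -0.0878] scene lower tip [ 0.52   -0.0963]
[[276.1357 205.9545]]
[[ 37  39  35  37  37  38  36  34  36  34  40  38  36  34  40  37  37  39
   44  46]
 [ 36  37  36  37  36  35  37  33  33  35  37  35  36  37  36  34  38  35
   45  51]
 [ 34  36  35  37  35  38  33  37  34  35  36  37  34  36  39  35  34  41
   47  54]
 [ 39  36  38  35  39  36  34  37  36  37  37  35  37  39  37  34  34  41
   55  60]
 [ 39  40  38  35  35  37  36  37  37  39  36  34  32  34  36  36  35  39
   56  60]
 [ 32  38  34  36  37  33  36  40  32  37  37  32  34  35  36  33  36  44
   54  57]
 [ 38  34
[... 1161 characters left out ...]
  39  35
   35  39]
 [ 59  59  58  53  42  45  73  85  78  93  67  44  31  37  38  34  35  36
   39  38]
 [ 57  57  60  57  52  49  69  85  72  92  74  45  36  37  37  38  37  36
   40  37]
 [ 56  57  59  59  57  51  70  96  75  94  76  44  35  36  36  39  36  37
   39  35]
 [ 58  56  56  61  55  53  65  93  74  95  82  51  35  35  38  35  36  34
   35  37]
 [ 57  59  59  57  59  56  61  93  74  94  89  54  40  42  41  43  45  46
   46  54]
 [ 59  63  70  79  80  77  59  71  72  67  59  46  75  77  71  70  77  82
   93 118]
 [108 122 126 152 160 150  98 109  85  47  39  49  89  93  84  82  82  92
  119 146]
 [225 224 193 172 170 141  97 127  85  40  32  70  92  98  87  84  84  90
  121 128]]
```

Run:
```python
from h import *
from rig import get_image
a=get_image("top")[:,:,::-1];b=get_image("scene")[:,:,::-1];k=cv2.imread('pics/k_sc.png')
r=lambda im,x,y,w,h,k:cv2.resize(im[y:y+h,x:x+w],None,fx=k,fy=k,interpolation=cv2.INTER_CUBIC)
m=np.hstack([r(a,360,195,40,50,6),r(k,255,175,40,50,6),r(b,255,175,40,50,6)])
cv2.imwrite("pics/l.png",np.clip(m.astype(float)*1.8,0,255).astype(np.uint8))
```

```text
(no output)
```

View pics/l.png

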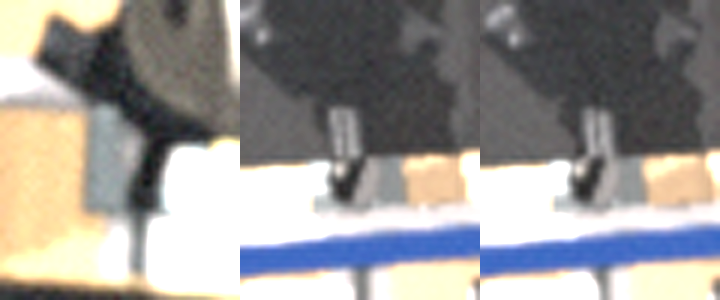

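The shut pads end at about scene (274.7,201.3), roughly 20 mm above the reported TCP, and the bar is untouched below them. I check the true tip height by touching the bare plywood base.

drive_tool:
  series:
    - [[0,0,-0.5,0,-1],[0,0,-0.5,0,-1],[0,0,0,0,-1]]

```text
time_s: 21.78
tool_pos: [0.4809, -0.0871, 0.1157]
tcp_rot: [0.115, 0.993, -0.0, 0.003]
wrist_force: [0.2, 0.3, 0.5]
finger_gap: -0.0005
gripper_force: 0.0
```

Run:
```python
from h import *
print(state()[0]['finger_gap'],state()[0]['gripper_force'],state()[0]['wrist_force'])
plan(.45,-.01,.035)
```

```text
-0.0004900062921114433 0.0 [0.15969115 0.32878752 0.49872489]
psi0 2.9103 turn units 0.0000 rad 0.000 | after turn: tool x,y,z units 0.796 1.132 1.345 | q7 1.22 q1 0.80
```

drive_tool:
  series:
    - [[0.4,0.566,0,0,-1],[0.396,0.566,0,0,-1],[0,0,0.5,0,-1],[0,0,0.5,0,-1],[0,0,0.345,0,-1],[0,0,0,0,-1],[0,0,0.1,0,-1],[0,0,0.1,0,-1],[0,0,0,0,-1]]

```text
time_s: 22.9
tool_pos: [0.4476, -0.0099, 0.0207]
tcp_rot: [0.115, 0.993, -0.0, -0.0]
wrist_force: [-0.2, -0.2, 0.5]
finger_gap: -0.0001
gripper_force: 0.0
```

drive_tool:
  series:
    - [[0,0,0.05,0,-1],[0,0,0.05,0,-1],[0,0,0,0,-1]]

```text
time_s: 23.28
tool_pos: [0.4475, -0.0099, 0.0146]
tcp_rot: [0.115, 0.993, -0.0, -0.0]
wrist_force: [0.4, 0.1, -0.0]
finger_gap: 0.0001
gripper_force: 0.0
```

drive_tool:
  series:
    - [[0,0,0.05,0,-1],[0,0,0.05,0,-1],[0,0,0,0,-1]]

```text
time_s: 23.65
tool_pos: [0.4474, -0.0098, 0.0085]
tcp_rot: [0.115, 0.993, -0.0, -0.0]
wrist_force: [0.5, 0.4, -1.0]
finger_gap: -0.0001
gripper_force: 0.0
```

drive_tool:
  series:
    - [[0,0,0.05,0,-1],[0,0,0.05,0,-1],[0,0,0,0,-1]]

```text
time_s: 24.02
tool_pos: [0.4474, -0.0098, 0.0025]
tcp_rot: [0.115, 0.993, -0.0, -0.0]
wrist_force: [-0.4, 0.1, 0.4]
finger_gap: 0.0002
gripper_force: 0.0
```

drive_tool:
  series:
    - [[0,0,0.04,0,-1],[0,0,0.04,0,-1],[0,0,0,0,-1]]

```text
time_s: 24.4
tool_pos: [0.4475, -0.0098, -0.0022]
tcp_rot: [0.115, 0.993, -0.0, -0.0]
wrist_force: [-0.2, 0.3, 0.0]
finger_gap: 0.0
gripper_force: 0.0
```

drive_tool:
  series:
    - [[0,0,0.04,0,-1],[0,0,0.04,0,-1],[0,0,0,0,-1]]

```text
time_s: 24.78
tool_pos: [0.4475, -0.0098, -0.0071]
tcp_rot: [0.115, 0.993, -0.0, -0.0]
wrist_force: [-0.1, 0.2, -0.7]
finger_gap: 0.0001
gripper_force: 0.0
```

drive_tool:
  series:
    - [[0,0,0.03,0,-1],[0,0,0.03,0,-1],[0,0,0,0,-1]]

```text
time_s: 25.15
tool_pos: [0.4476, -0.0098, -0.0106]
tcp_rot: [0.115, 0.993, -0.0, -0.0]
wrist_force: [-0.1, -0.3, -0.4]
finger_gap: -0.0001
gripper_force: 0.0
```

drive_tool:
  series:
    - [[0,0,0.03,0,-1],[0,0,0.03,0,-1],[0,0,0,0,-1]]

```text
time_s: 25.52
tool_pos: [0.4475, -0.0098, -0.0142]
tcp_rot: [0.115, 0.993, -0.0, -0.0]
wrist_force: [0.4, -0.3, 0.0]
finger_gap: 0.0001
gripper_force: 0.0
```

drive_tool:
  series:
    - [[0,0,0.03,0,-1],[0,0,0.03,0,-1],[0,0,0,0,-1]]

```text
time_s: 25.9
tool_pos: [0.4479, -0.0099, -0.0152]
tcp_rot: [0.115, 0.993, -0.001, 0.0]
wrist_force: [-7.0, -0.8, 23.4]
finger_gap: 0.0
gripper_force: 12.0
```

drive_tool:
  series:
    - [[0,0,0.03,0,-1],[0,0,0.03,0,-1],[0,0,0,0,-1]]

```text
time_s: 26.28
tool_pos: [0.448, -0.0099, -0.0154]
tcp_rot: [0.115, 0.993, -0.003, -0.0]
wrist_force: [-17.0, -1.9, 57.5]
finger_gap: 0.0001
gripper_force: 28.5
```

Contact comes at reading -0.015 on a base top of 0.014. So the real fingertips are 29 mm above the reported TCP: true tip z = reading + 0.029. This fits the picture, since the tips were just over the bar. I redo the knob grasp lower.

drive_tool:
  series:
    - [[0,0,-0.5,0,-1],[0,0,-0.8,0,1],[0,0,-0.6,0,1],[0,0,0,0,1],[0,0,0,0,1]]

```text
time_s: 26.9
tool_pos: [0.447, -0.0102, 0.0921]
tcp_rot: [0.115, 0.993, -0.0, -0.001]
wrist_force: [-0.1, -0.2, -1.0]
finger_gap: 0.0726
gripper_force: 0.0
```

Run:
```python
from h import *
plan(.4662,-.0945,.080)
```

```text
psi0 2.9106 turn units 0.0000 rad 0.000 | after turn: tool x,y,z units -0.634 -1.295 0.201 | q7 1.06 q1 0.71
```

drive_tool:
  series:
    - [[-0.317,-0.648,0,0,1],[-0.317,-0.647,0.2,0,1],[0,0,0,0,1],[0,0,0.4,0,1],[0,0,0.4,0,1],[0,0,0.13,0,1],[0,0,0,0,1],[0,0,0,0,1]]

```text
time_s: 27.9
tool_pos: [0.4677, -0.0938, 0.0256]
tcp_rot: [0.115, 0.993, 0.0, 0.001]
wrist_force: [-0.6, -0.1, 0.9]
finger_gap: 0.085
gripper_force: 0.0
```

drive_tool:
  series:
    - [[0,0,0,0,-1],[0,0,0,0,-1],[0,0,0,0,-1],[0,0,0,0,-1],[0,0,0,0,-1],[0,0,0,0,-1]]
  squeeze: 50

```text
time_s: 28.65
tool_pos: [0.4673, -0.0959, 0.0259]
tcp_rot: [0.116, 0.993, -0.001, 0.0]
wrist_force: [-1.4, -2.8, 5.9]
finger_gap: 0.0296
gripper_force: 48.9
```

Run:
```python
from h import *
s=state()[0];p=s['tool_pos'];print(s['q'],s['wrist_force'],s['torque']);plan(p[0]+.044,p[1]+.0004,p[2])
```

```text
[ 0.7683843   0.46040604 -0.76804969  1.91834064  0.40211907  0.92044064
  1.14250634] [-1.35173462 -2.80020534  5.93420199] [-0.56377675  0.37621103 -0.00442958]
psi0 2.9101 turn units 0.0000 rad 0.000 | after turn: tool x,y,z units -0.712 0.175 -0.000 | q7 1.14 q1 0.77
```

The gap reads 30 mm, so the tips caught the round collar below the bar. I raise 8 mm and regrip.

drive_tool:
  series:
    - [[0,0,0,0,0],[0,0,0,0,0],[0,0,0,0,0],[0,0,-0.14,0,0],[0,0,0,0,0],[0,0,0,0,-1],[0,0,0,0,-1],[0,0,0,0,-1],[0,0,0,0,-1],[0,0,0,0,-1]]

```text
time_s: 29.9
tool_pos: [0.4669, -0.0956, 0.0337]
tcp_rot: [0.116, 0.993, -0.001, -0.0]
wrist_force: [-1.9, -4.1, 6.1]
finger_gap: 0.0139
gripper_force: 50.9
```

Run:
```python
from h import *
s=state()[0];p=s['tool_pos'];print(s['q'],s['wrist_force'],s['torque']);plan(p[0]+.044,p[1]+.0004,p[2])
```

```text
[ 0.77608077  0.4490347  -0.77588689  1.91104532  0.38943966  0.93706652
  1.15256046] [-1.94632988 -4.12372891  6.06229515] [-0.74546339  0.34065117 -0.07718326]
psi0 2.9096 turn units 0.0000 rad 0.000 | after turn: tool x,y,z units -0.712 0.175 -0.000 | q7 1.15 q1 0.78
```

drive_tool:
  series:
    - [[-0.14,0.034,0,0,-1],[-0.15,0.037,0,0,-1],[-0.15,0.037,0,0,-1],[-0.13,0.032,0,0,-1],[0,0,0,0,-1],[0,0,0,0,-1]]

```text
time_s: 30.65
tool_pos: [0.5036, -0.0955, 0.0337]
tcp_rot: [0.116, 0.993, -0.001, 0.002]
wrist_force: [3.0, -5.5, 1.6]
finger_gap: 0.0136
gripper_force: 50.5
```

drive_tool:
  series:
    - [[-0.04,0.01,0,0,-1],[-0.04,0.01,0,0,-1],[0,0,0,0,-1]]

```text
time_s: 31.02
tool_pos: [0.5055, -0.0955, 0.0337]
tcp_rot: [0.116, 0.993, -0.002, -0.001]
wrist_force: [-3.2, -4.7, 8.6]
finger_gap: 0.0136
gripper_force: 51.4
```

drive_tool:
  series:
    - [[-0.04,0.01,0,0,-1],[-0.04,0.01,0,0,-1],[0,0,0,0,-1]]

```text
time_s: 31.4
tool_pos: [0.5097, -0.0955, 0.0337]
tcp_rot: [0.116, 0.993, -0.002, -0.002]
wrist_force: [-5.2, -4.9, 9.8]
finger_gap: 0.0137
gripper_force: 51.5
```

drive_tool:
  series:
    - [[-0.04,0.01,0,0,-1],[-0.02,0.005,0,0,-1],[0,0,0,0,-1]]

```text
time_s: 31.78
tool_pos: [0.5116, -0.0955, 0.0336]
tcp_rot: [0.116, 0.993, -0.002, -0.004]
wrist_force: [-9.1, -5.0, 13.7]
finger_gap: 0.0139
gripper_force: 52.1
```

drive_tool:
  series:
    - [[-0.03,0.007,0,0,-1],[-0.02,0.005,0,0,-1],[0,0,0,0,-1]]

```text
time_s: 32.15
tool_pos: [0.5116, -0.0956, 0.0336]
tcp_rot: [0.116, 0.993, -0.003, -0.007]
wrist_force: [-14.2, -5.5, 19.6]
finger_gap: 0.0141
gripper_force: 52.9
```

drive_tool:
  series:
    - [[-0.03,0.007,0,0,-1],[-0.02,0.005,0,0,-1],[0,0,0,0,-1]]

```text
time_s: 32.52
tool_pos: [0.5116, -0.0956, 0.0335]
tcp_rot: [0.116, 0.993, -0.004, -0.01]
wrist_force: [-20.9, -5.0, 25.7]
finger_gap: 0.0137
gripper_force: 53.7
```

drive_tool:
  series:
    - [[0,0,0.002,0.1,-1],[0,0,0.003,0.1,-1],[0,0,0.003,0.1,-1],[0,0,0.003,0.1,-1],[0,0,0.003,0.1,-1],[0,0,0.003,0.1,-1],[0,0,0,0,-1]]

```text
time_s: 33.4
tool_pos: [0.5126, -0.0945, 0.0324]
tcp_rot: [0.554, 0.832, -0.006, -0.007]
wrist_force: [-18.5, -3.5, 22.4]
finger_gap: 0.0134
gripper_force: 53.1
```

drive_tool:
  series:
    - [[0,0,0.003,0.1,-1],[0,0,0.003,0.1,-1],[0,0,0.003,0.1,-1],[0,0,0.003,0.1,-1],[0,0,0.003,0.1,-1],[0,0,0.003,0.1,-1],[0,0,0,0,-1]]

```text
time_s: 34.28
tool_pos: [0.514, -0.0947, 0.0312]
tcp_rot: [0.872, 0.49, -0.007, -0.003]
wrist_force: [-15.0, -3.4, 18.3]
finger_gap: 0.0137
gripper_force: 52.6
```

Run:
```python
from h import *
s=state()[0];p=s['tool_pos'];print(p,s['q'],s['wrist_force'],s['torque'],s['finger_gap']);plan(*p,2.91-2.45)
```

```text
[ 0.51400495 -0.09468621  0.03116389] [ 0.37970486  0.44965175 -0.30465939  1.78834163  0.16590297  0.94341183
 -0.5435414 ] [-15.02291575  -3.40172857  18.2789562 ] [-0.77758039  3.00599118 -0.12686811] 0.01366975900375016
psi0 1.0235 turn units 0.3588 rad 0.564 | after turn: tool x,y,z units 0.000 0.000 -0.000 | q7 -0.54 q1 0.38
```

drive_tool:
  series:
    - [[0,0,0.003,0.1,-1],[0,0,0.003,0.1,-1],[0,0,0.003,0.1,-1],[0,0,0.003,0.09,-1],[0,0,0,0,-1],[0,0,0,0,-1]]

```text
time_s: 35.02
tool_pos: [0.5151, -0.0949, 0.0306]
tcp_rot: [0.978, 0.208, -0.007, 0.0]
wrist_force: [-11.9, -4.5, 17.2]
finger_gap: 0.0137
gripper_force: 78.3
```

Run:
```python
from h import *
s=state()[0];p=s['tool_pos'];print(p,s['q'],s['wrist_force'],s['torque'],s['finger_gap']);plan(*p,2.91-2.45)
```

```text
[ 0.51508455 -0.09489592  0.03061509] [ 0.27597358  0.4376124  -0.16926723  1.79245083  0.09497071  0.93180526
 -1.08723009] [-11.93587059  -4.50555806  17.22617515] [-0.945648    2.73105788  1.42768181] 0.013668020182371624
psi0 0.4189 turn units -0.0262 rad -0.041 | after turn: tool x,y,z units 0.000 0.000 -0.000 | q7 -1.09 q1 0.28
```

Hard stop felt (1.4 N m), so the knob is locked. I release, rise and turn the wrist for the driver.

drive_tool:
  series:
    - [[0,0,0,-0.02,0.5],[0,0,0,0,0.5],[0,0,0,0,0.5],[0,0,0,0,1],[0,0,-0.3,0,1],[0,0,-0.6,0,1],[0,0,-0.8,0,1],[0,0,-0.6,0,1],[0,0,0,0,1]]

```text
time_s: 36.15
tool_pos: [0.5249, -0.0937, 0.1721]
tcp_rot: [0.975, 0.22, 0.004, 0.001]
wrist_force: [0.3, -0.3, -0.2]
finger_gap: 0.0857
gripper_force: 0.0
```

drive_tool:
  series:
    - [[0,0,0,-0.104,1],[0,0,0,-0.104,1],[0,0,0,-0.104,1],[0,0,0,-0.104,1],[0,0,0,-0.104,1],[0,0,0,-0.104,1],[0,0,0,-0.104,1],[0,0,0,-0.104,1],[0,0,0,-0.104,1],[0,0,0,-0.104,1],[0,0,0,-0.104,1],[0,0,0,-0.104,1],[0,0,0,-0.104,1],[0,0,0,-0.104,1],[0,0,0,-0.104,1],[0,0,0,0,1]]

```text
time_s: 38.15
tool_pos: [0.5212, -0.0934, 0.1672]
tcp_rot: [0.124, 0.992, 0.0, -0.001]
wrist_force: [-0.3, 0.0, 0.8]
finger_gap: 0.0853
gripper_force: 0.0
```

Run:
```python
from h import *
s=state()[0];p=s['tool_pos'];print(p,s['q'],s['wrist_force']);plan(.449,-.3885,.14,2.86)
```

```text
[ 0.52117184 -0.09340014  0.16719656] [ 0.60412437  0.35222283 -0.60066861  1.60487225  0.20583791  1.25112127
  1.28911684] [-0.32012383  0.04911451  0.81372612]
psi0 2.8933 turn units 0.0212 rad 0.033 | after turn: tool x,y,z units -0.211 -5.059 0.453 | q7 1.29 q1 0.60
```

drive_tool:
  series:
    - [[0,0,0,0.0212,1],[-0.035,-0.843,0.07,0,1],[-0.035,-0.843,0.07,0,1],[-0.035,-0.843,0.07,0,1],[-0.035,-0.843,0.07,0,1],[-0.035,-0.843,0.07,0,1],[-0.035,-0.843,0.07,0,1],[0,0,0,0,1],[0,0,0,0,1]]

```text
time_s: 39.28
tool_pos: [0.4506, -0.3878, 0.143]
tcp_rot: [0.14, 0.99, 0.001, -0.0]
wrist_force: [0.6, 1.3, -0.1]
finger_gap: 0.0851
gripper_force: 0.0
```

```bash
cat > look.py <<'E'
from h import *
from rig import get_image
import sys
a=get_image("top")[:,:,::-1].copy();b=get_image("scene")[:,:,::-1].copy();t=sys.argv[1]
cv2.imwrite(f"pics/{t}_top.png",a);cv2.imwrite(f"pics/{t}_sc.png",b)
def blobs(im,box):
    x0,y0,x1,y1=box;h=cv2.cvtColor(im[y0:y1,x0:x1],cv2.COLOR_BGR2HSV)
    m=cv2.inRange(h,(12,140,120),(30,255,255))
    n,l,st,c=cv2.connectedComponentsWithStats(m)
    return [(np.round(c[i]+[x0,y0],2).tolist(),int(st[i][4])) for i in range(1,n) if st[i][4]>4]
print(blobs(a,(345,135,430,205)));print(blobs(b,(235,205,325,260)))
E
python3 look.py m
python3 - <<'E'
from h import *
s=state()[0];p=s['tool_pos'];print(p,s['q']);plan(.449,-.3885,.047,2.86)
E
```

```text
[([360.65, 163.65], 17), ([415.19, 167.81], 16)]
[]
[ 0.45148088 -0.38657136  0.14349111] [ 0.99941527  0.48043075 -0.46714554  1.46248142  0.21970746  1.25092292
  1.80191696]
psi0 2.8640 turn units 0.0025 rad 0.004 | after turn: tool x,y,z units 0.031 -0.042 1.608 | q7 1.80 q1 1.00
```

drive_tool:
  series:
    - [[0.031,-0.042,0.3,0,1],[0,0,0.4,0,1],[0,0,0.4,0,1],[0,0,0.3,0,1],[0,0,0.2,0,1],[0,0,0,0,1],[0,0,0,0,-1],[0,0,0,0,-1],[0,0,0,0,-1],[0,0,0,0,-1],[0,0,0,0,-1],[0,0,0,0,-1]]
  squeeze: 100

```text
time_s: 40.88
tool_pos: [0.4486, -0.3911, 0.0482]
tcp_rot: [0.139, 0.99, -0.0, 0.001]
wrist_force: [0.5, -0.3, 5.4]
finger_gap: 0.0288
gripper_force: 98.7
```

Run:
```python
from h import *
s=state()[0];p=s['tool_pos'];print(p,s['q'],s['torque'])
for uv in((360.65,163.65),(415.19,167.81)): print(onz('top',uv,.061))
c=cv2.imread('pics/m_top.png');d=cv2.imread('pics/m_sc.png')
r=lambda im,x,y,w,h,k:cv2.resize(im[y:y+h,x:x+w],None,fx=k,fy=k,interpolation=cv2.INTER_CUBIC)
cv2.imwrite("pics/m.png",np.hstack([r(c,335,130,100,110,4),r(d,228,190,95,110,4)]))
```

```text
[ 0.44856638 -0.39106186  0.04817331] [ 0.99213189  0.56712875 -0.44075277  1.57956654  0.26703009  1.0530845
  1.7704117 ] [ 0.00442585 -0.05832198 -0.00834955]
[ 0.62756035 -0.01427206  0.061     ]
[ 0.62857367 -0.17503345  0.061     ]
```

View pics/m.png

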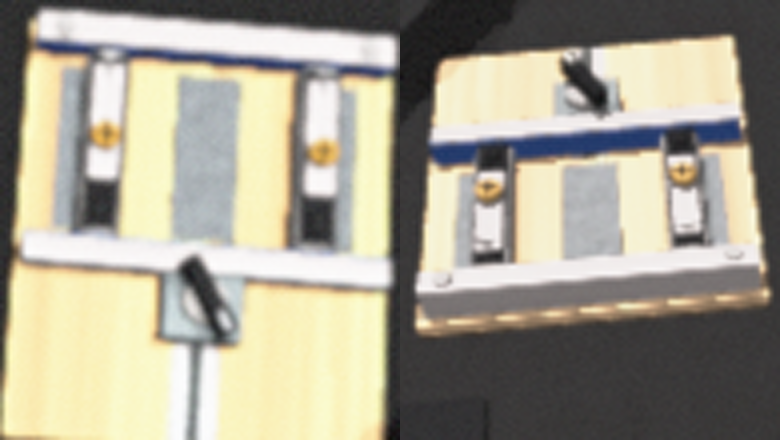

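The jaws are closed on both handles and the knob has turned (bar now pointing the other way). Screw heads are at crop (105,132) and (322,150) top, (488,188) and (683,170) scene. The driver is gripped.

drive_tool:
  series:
    - [[0,0,-0.2,0,-1],[0,0,-0.5,0,-1],[0,0,-0.6,0,-1],[0,0,-0.7,0,-1],[0,0,-0.4,0,-1],[0,0,0,0,-1]]
  squeeze: 120

```text
time_s: 41.62
tool_pos: [0.4486, -0.3911, 0.1932]
tcp_rot: [0.14, 0.99, -0.001, 0.001]
wrist_force: [-0.3, 0.7, -1.7]
finger_gap: 0.0289
gripper_force: 118.7
```

Run:
```python
from h import *
np.set_printoptions(precision=4,suppress=True)
s=state()[0];p=s['tool_pos'];print(p,s['q'],s['finger_gap'],s['wrist_force'])
c=lambda u:crop((u[0],u[1]),335,130,4);d=lambda u:crop((u[0]-400,u[1]),228,190,4)
for n,u,v,w in(('A',(105,132),(683,170),(360.65,163.65)),('B',(322,150),(488,188),(415.19,167.81))):
    print(n,onz('top',c(u),.061),onz('scene',d(v),.061),tri(c(u),d(v)),tri(w,d(v)))
```

```text
[ 0.4486 -0.3911  0.1932] [ 1.0076  0.4477 -0.4726  1.3849  0.2037  1.3536  1.8228] 0.02888864255736408 [-0.3366  0.6586 -1.7392]
A [ 0.6307 -0.0147  0.061 ] [ 0.6288 -0.0153  0.061 ] (array([ 0.6303, -0.015 ,  0.0625]), np.float64(0.000643736063378149)) (array([ 0.6278, -0.0148,  0.06  ]), np.float64(0.0009019796519355255))
B [ 0.6307 -0.1748  0.061 ] [ 0.6308 -0.1761  0.061 ] (array([ 0.6307, -0.1755,  0.0608]), np.float64(0.0013149355402748426)) (array([ 0.6292, -0.1759,  0.0592]), np.float64(0.0009832375907471694))
```

Run:
```python
from h import *
plan(.63,-.1757,.165)
```

```text
psi0 2.8617 turn units 0.0000 rad 0.000 | after turn: tool x,y,z units -1.914 4.286 0.469 | q7 1.82 q1 1.01
```

drive_tool:
  series:
    - [[-0.319,0.714,0,0,-1],[-0.319,0.714,0,0,-1],[-0.319,0.714,0,0,-1],[-0.319,0.714,0,0,-1],[-0.319,0.714,0.2,0,-1],[-0.319,0.714,0.2,0,-1],[0,0,0,-0.1,-1],[0,0,0,-0.1,-1],[0,0,0,-0.1,-1],[0,0,0,-0.1,-1],[0,0,0,-0.1,-1],[0,0,0,-0.1,-1],[0,0,0,-0.1,-1],[0,0,0,-0.1,-1],[0,0,0,-0.1,-1],[0,0,0,0,-1],[0,0,0,0,-1]]

```text
time_s: 43.75
tool_pos: [0.6283, -0.1753, 0.166]
tcp_rot: [-0.536, 0.844, 0.001, -0.001]
wrist_force: [0.6, -0.1, -1.0]
finger_gap: 0.0287
gripper_force: 118.8
```

Run:
```python
from h import *
s=state()[0];print(s['tool_pos'],s['q'],s['finger_gap']);plan(.63,-.1757,.105)
```

```text
[ 0.62833703 -0.17531431  0.16598853] [ 0.69371319  0.66987321 -0.80519085  1.2293476   0.46877654  1.4297278
  2.6399693 ] 0.028749754011190586
psi0 -2.0097 turn units 0.0000 rad 0.000 | after turn: tool x,y,z units -0.006 -0.028 1.016 | q7 2.64 q1 0.69
```

drive_tool:
  series:
    - [[-0.006,-0.028,0.2,0,-1],[0,0,0.3,0,-1],[0,0,0.3,0,-1],[0,0,0.15,0,-1],[0,0,0,0,-1],[0,0,0,0,-1]]

```text
time_s: 44.5
tool_pos: [0.6314, -0.1756, 0.111]
tcp_rot: [-0.537, 0.844, -0.0, 0.001]
wrist_force: [0.5, 0.2, -2.5]
finger_gap: 0.0288
gripper_force: 118.8
```

Run:
```python
from h import *
s=state()[0];print(s['tool_pos'],s['wrist_force']);plan(.63,-.1757,.100)
```

```text
[ 0.63137704 -0.1756212   0.11097589] [ 0.46299918  0.18424262 -2.49570885]
psi0 -2.0078 turn units 0.0000 rad 0.000 | after turn: tool x,y,z units 0.011 0.020 0.183 | q7 2.62 q1 0.70
```

drive_tool:
  series:
    - [[0.011,0.02,0.06,0,-1],[0,0,0.06,0,-1],[0,0,0.03,0,-1],[0,0,0,0,-1],[0,0,0,0,-1]]

```text
time_s: 45.12
tool_pos: [0.6295, -0.1757, 0.1014]
tcp_rot: [-0.537, 0.844, -0.0, 0.0]
wrist_force: [-0.5, -0.2, -2.8]
finger_gap: 0.029
gripper_force: 118.8
```

drive_tool:
  series:
    - [[0,0,0.03,0,-1],[0,0,0.02,0,-1],[0,0,0,0,-1],[0,0,0,0,-1]]

```text
time_s: 45.62
tool_pos: [0.6294, -0.1758, 0.0983]
tcp_rot: [-0.537, 0.844, 0.0, -0.0]
wrist_force: [-0.6, -0.5, -1.5]
finger_gap: 0.0289
gripper_force: 118.8
```

drive_tool:
  series:
    - [[0,0,0.025,0,-1],[0,0,0,0,-1],[0,0,0,0,-1]]

```text
time_s: 46.0
tool_pos: [0.6296, -0.1757, 0.0979]
tcp_rot: [-0.537, 0.844, -0.0, 0.0]
wrist_force: [-1.6, 0.9, 5.7]
finger_gap: 0.0288
gripper_force: 119.7
```

drive_tool:
  series:
    - [[0,0,0.015,0,-1],[0,0,0,0,-1],[0,0,0,0,-1]]

```text
time_s: 46.38
tool_pos: [0.6297, -0.1757, 0.0978]
tcp_rot: [-0.537, 0.844, -0.001, 0.0]
wrist_force: [-3.3, 0.2, 8.5]
finger_gap: 0.0289
gripper_force: 120.2
```

drive_tool:
  series:
    - [[0,0,0.02,0,-1],[0,0,0,0,-1],[0,0,0,0,-1]]

```text
time_s: 46.75
tool_pos: [0.6298, -0.1757, 0.0976]
tcp_rot: [-0.537, 0.844, -0.001, 0.0]
wrist_force: [-4.9, 0.1, 12.2]
finger_gap: 0.0283
gripper_force: 120.7
```

drive_tool:
  series:
    - [[0,0,0.004,0.1,-1],[0,0,0.0025,0.1,-1],[0,0,0.0022,0.1,-1],[0,0,0.0021,0.1,-1],[0,0,0.0021,0.1,-1],[0,0,0.0021,0.1,-1]]

```text
time_s: 47.5
tool_pos: [0.6307, -0.1755, 0.0969]
tcp_rot: [-0.093, 0.996, -0.001, 0.002]
wrist_force: [-3.6, 0.8, 11.1]
finger_gap: 0.0288
gripper_force: 120.5
```

Run:
```python
from h import *
s,M=state();print(s['tool_pos'],s['q'],s['wrist_force'],s['torque'],np.arctan2(M[1,0],M[0,0]))
```

```text
[ 0.63072122 -0.17546775  0.09691702] [ 0.59187997  0.66092781 -0.57936117  1.33488846  0.36272365  1.24685351
  1.75351364] [-3.61360303  0.81661335 11.13343825] [0.16637499 0.84163806 0.00219304] -2.9550741533388014
```

drive_tool:
  series:
    - [[0,0,0.008,0.1,-1],[0,0,0.0024,0.1,-1],[0,0,0.0024,0.1,-1],[0,0,0.0024,0.1,-1],[0,0,0.0024,0.1,-1],[0,0,0.0024,0.1,-1],[0,0,0.0024,0.1,-1],[0,0,0.0024,0.1,-1],[0,0,0.0024,0.1,-1],[0,0,0.0024,0.1,-1]]

```text
time_s: 48.75
tool_pos: [0.6314, -0.1767, 0.0956]
tcp_rot: [0.638, 0.77, 0.001, 0.003]
wrist_force: [-2.3, 0.5, 12.9]
finger_gap: 0.0287
gripper_force: 120.6
```

drive_tool:
  series:
    - [[0,0,0.0024,0.1,-1],[0,0,0.0024,0.1,-1],[0,0,0.0024,0.1,-1],[0,0,0.0024,0.1,-1],[0,0,0.0024,0.1,-1],[0,0,0.0024,0.1,-1],[0,0,0.0024,0.1,-1],[0,0,0.0024,0.1,-1],[0,0,0.0024,0.1,-1],[0,0,0.0024,0.1,-1]]

```text
time_s: 50.0
tool_pos: [0.6304, -0.1776, 0.0943]
tcp_rot: [0.996, 0.093, 0.002, 0.002]
wrist_force: [-3.6, -0.6, 13.3]
finger_gap: 0.029
gripper_force: 120.8
```

Run:
```python
from h import *
s,M=state();print(s['tool_pos'],s['q'],s['wrist_force'],s['torque'],np.arctan2(M[1,0],M[0,0]))
```

```text
[ 0.63040246 -0.17758249  0.09432417] [ 0.17542691  0.59284393  0.11494013  1.35872951 -0.06692899  1.18957154
 -1.08929349] [-3.56528842 -0.6344853  13.34153246] [-0.08423973  1.20003244  0.02817843] 0.1859610169434471
```

drive_tool:
  series:
    - [[0,0,0.0024,0.1,-1],[0,0,0.0024,0.1,-1],[0,0,0.0024,0.1,-1],[0,0,0.0024,0.1,-1],[0,0,0.0024,0.1,-1],[0,0,0.0024,0.1,-1],[0,0,0.0024,0.1,-1],[0,0,0.0024,0.1,-1],[0,0,0.0024,0.1,-1],[0,0,0.0024,0.1,-1]]

```text
time_s: 51.25
tool_pos: [0.6294, -0.1766, 0.093]
tcp_rot: [0.77, -0.638, 0.001, -0.0]
wrist_force: [-6.0, 0.9, 15.8]
finger_gap: 0.029
gripper_force: 121.1
```

Run:
```python
from h import *
s,M=state();print(s['tool_pos'],s['q'],s['wrist_force'],s['torque'],np.arctan2(M[1,0],M[0,0]))
```

```text
[ 0.62942271 -0.17659309  0.09301384] [-0.0401528   0.62483673  0.46730994  1.37138966 -0.2851259   1.21019224
 -2.50412774] [-5.97851778  0.85634061 15.79383877] [ 0.38390177  1.70407662 -0.01083969] -1.3842286966114934
```

drive_tool:
  series:
    - [[0,0,-0.17,0,-1],[0,0,0,0,-1],[0,0,0,-0.1,-1],[0,0,0,-0.1,-1],[0,0,0,-0.1,-1],[0,0,0,-0.1,-1],[0,0,0,-0.1,-1],[0,0,0,-0.1,-1],[0,0,0,-0.1,-1],[0,0,0,-0.1,-1],[0,0,0,-0.1,-1],[0,0,0,-0.1,-1],[0,0,0,0,-1],[0,0,0,0,-1]]

```text
time_s: 53.0
tool_pos: [0.6292, -0.1757, 0.0986]
tcp_rot: [0.996, 0.095, -0.0, -0.0]
wrist_force: [0.3, 0.0, -2.3]
finger_gap: 0.0288
gripper_force: 118.8
```

drive_tool:
  series:
    - [[0,0,0.06,0,-1],[0,0,0.06,0,-1],[0,0,0.04,0,-1],[0,0,0,0,-1],[0,0,0,0,-1]]

```text
time_s: 53.62
tool_pos: [0.6299, -0.1758, 0.0931]
tcp_rot: [0.995, 0.095, 0.001, 0.0]
wrist_force: [-4.0, 0.7, 11.0]
finger_gap: 0.0287
gripper_force: 120.7
```

drive_tool:
  series:
    - [[0,0,0.008,0.1,-1],[0,0,0.0024,0.1,-1],[0,0,0.0024,0.1,-1],[0,0,0.0024,0.06,-1],[0,0,0,0,-1]]

```text
time_s: 54.25
tool_pos: [0.6304, -0.1757, 0.0927]
tcp_rot: [0.983, -0.186, 0.002, -0.0]
wrist_force: [-3.6, 2.0, 11.5]
finger_gap: 0.0292
gripper_force: 120.6
```

Run:
```python
from h import *
s,M=state();print(s['tool_pos'],s['q'],s['wrist_force'],s['torque'],np.arctan2(M[1,0],M[0,0]))
```

```text
[ 0.63039387 -0.1756722   0.09266114] [ 0.09435787  0.60000602  0.24307484  1.36490523 -0.1473772   1.19114899
 -1.59467107] [-3.63608353  2.00234031 11.49593662] [ 0.39635174  1.03650276 -0.05064958] -0.37464483351747685
```

drive_tool:
  series:
    - [[0,0,0.004,0.05,-1],[0,0,0.002,0.05,-1],[0,0,0,0.03,-1],[0,0,0,0,-1]]

```text
time_s: 54.75
tool_pos: [0.6311, -0.176, 0.0927]
tcp_rot: [0.958, -0.285, 0.002, -0.0]
wrist_force: [-3.4, 0.5, 11.9]
finger_gap: 0.0288
gripper_force: 120.6
```

Run:
```python
from h import *
s,M=state();print(s['tool_pos'],s['wrist_force'],s['torque'],np.arctan2(M[1,0],M[0,0]))
```

```text
[ 0.6311465  -0.17599562  0.09265722] [-3.41413752  0.51271284 11.89491089] [0.33890811 0.80493667 0.0120118 ] -0.5785755191918375
```

drive_tool:
  series:
    - [[0,0,0.015,0.05,-1],[0,0,0,0.08,-1],[0,0,0,0.08,-1],[0,0,0,0,-1],[0,0,0,0,-1]]

```text
time_s: 55.38
tool_pos: [0.6321, -0.1765, 0.0926]
tcp_rot: [0.899, -0.439, 0.004, -0.001]
wrist_force: [-2.3, 0.9, 13.1]
finger_gap: 0.0288
gripper_force: 120.8
```

Run:
```python
from h import *
s,M=state();print(s['tool_pos'],s['q'],s['wrist_force'],s['torque'],np.arctan2(M[1,0],M[0,0]))
```

```text
[ 0.63208783 -0.17654488  0.092574  ] [ 0.02138832  0.61152438  0.36324664  1.36807446 -0.22180865  1.1942944
 -2.07480751] [-2.30845638  0.8698488  13.05293937] [ 0.25257065  0.64639659 -0.09570588] -0.9083140804561508
```

Screw B is home: the head stopped sinking after 5 mm. I lift off and unwind.

drive_tool:
  series:
    - [[0,0,-0.3,0,-1],[0,0,-0.5,0,-1],[0,0,-0.5,0,-1],[0,0,0,-0.1,-1],[0,0,0,-0.11,-1],[0,0,0,-0.11,-1],[0,0,0,-0.11,-1],[0,0,0,-0.11,-1],[0,0,0,-0.11,-1],[0,0,0,-0.11,-1],[0,0,0,-0.11,-1],[0,0,0,-0.11,-1],[0,0,0,-0.11,-1],[0,0,0,-0.11,-1],[0,0,0,-0.11,-1],[0,0,0,-0.11,-1],[0,0,0,-0.11,-1],[0,0,0,-0.11,-1],[0,0,0,-0.11,-1]]

```text
time_s: 57.75
tool_pos: [0.6291, -0.1761, 0.1654]
tcp_rot: [0.604, 0.797, -0.0, -0.0]
wrist_force: [0.1, -0.1, -2.2]
finger_gap: 0.0284
gripper_force: 118.8
```

drive_tool:
  series:
    - [[0,0,0,-0.11,-1],[0,0,0,-0.11,-1],[0,0,0,-0.11,-1],[0,0,0,-0.11,-1],[0,0,0,-0.11,-1],[0,0,0,-0.11,-1],[0,0,0,-0.11,-1],[0,0,0,-0.11,-1],[0,0,0,-0.11,-1],[0,0,0,-0.11,-1],[0,0,0,-0.11,-1],[0,0,0,-0.11,-1],[0,0,0,-0.11,-1],[0,0,0,-0.11,-1],[0,0,0,0,-1]]

```text
time_s: 59.62
tool_pos: [0.6291, -0.1763, 0.1652]
tcp_rot: [-0.529, 0.849, 0.0, -0.0]
wrist_force: [-0.2, 0.1, -1.9]
finger_gap: 0.029
gripper_force: 118.8
```

Run:
```python
from h import *
s=state()[0];print(s['tool_pos'],s['q'],s['finger_gap']);plan(.629,-.0152,.165)
```

```text
[ 0.62914234 -0.17632823  0.16523194] [ 0.64183837  0.63991236 -0.69458604  1.23153553  0.39799512  1.40526219
  2.66922688] 0.028962611009708344
psi0 -2.0264 turn units 0.0000 rad 0.000 | after turn: tool x,y,z units -2.411 1.184 0.004 | q7 2.67 q1 0.64
```

```bash
python3 look.py n; python3 -c "
from h import *
print(onz('top',(360.65,163.65),.061))"
```

```text
[([360.62, 163.62], 16)]
[]
[ 0.62756035 -0.01427206  0.061     ]
```

drive_tool:
  series:
    - [[-0.603,0.296,0,0,-1],[-0.603,0.296,0,0,-1],[-0.603,0.296,0,0,-1],[-0.602,0.296,0,0,-1],[0,0,0,-0.1,-1],[0,0,0,-0.1,-1],[0,0,0,0,-1],[0,0,0,0,-1]]

```text
time_s: 60.72
tool_pos: [0.6288, -0.0149, 0.1656]
tcp_rot: [-0.655, 0.756, -0.0, -0.0]
wrist_force: [-0.2, 0.2, -2.2]
finger_gap: 0.0285
gripper_force: 118.8
```

Run:
```python
from h import *
s=state()[0];print(s['tool_pos'],s['q'],s['finger_gap']);plan(.629,-.0152,.105)
```

```text
[ 0.6288314  -0.01492343  0.16562766] [ 0.46737043  0.61288495 -0.78860289  1.31198552  0.42823823  1.38731116
  2.694989  ] 0.02848460348708778
psi0 -1.7129 turn units 0.0000 rad 0.000 | after turn: tool x,y,z units 0.004 -0.003 1.010 | q7 2.69 q1 0.47
```

Screw A is unmoved (360.6,163.6), so I descend onto it.

drive_tool:
  series:
    - [[0,0,0.2,0,-1],[0,0,0.3,0,-1],[0,0,0.3,0,-1],[0,0,0.12,0,-1],[0,0,0,0,-1],[0,0,0,0,-1]]

```text
time_s: 61.48
tool_pos: [0.6294, -0.0144, 0.1111]
tcp_rot: [-0.656, 0.754, -0.0, 0.001]
wrist_force: [-0.0, -0.6, -2.2]
finger_gap: 0.0289
gripper_force: 118.8
```

Run:
```python
from h import *
s=state()[0];print(s['tool_pos'],s['wrist_force']);plan(.629,-.0152,.0985)
```

```text
[ 0.62941944 -0.0144097   0.11107569] [-0.01900675 -0.56928954 -2.15004195]
psi0 -1.7093 turn units 0.0000 rad 0.000 | after turn: tool x,y,z units 0.014 0.005 0.210 | q7 2.67 q1 0.47
```

drive_tool:
  series:
    - [[0.012,0.005,0.06,0,-1],[0,0,0.06,0,-1],[0,0,0.06,0,-1],[0,0,0.03,0,-1],[0,0,0,0,-1],[0,0,0,0,-1]]

```text
time_s: 62.22
tool_pos: [0.6283, -0.0154, 0.098]
tcp_rot: [-0.656, 0.754, -0.0, -0.0]
wrist_force: [-2.3, -0.5, 0.9]
finger_gap: 0.0286
gripper_force: 119.4
```

drive_tool:
  series:
    - [[0,0,0.04,0,-1],[0,0,0.03,0,-1],[0,0,0,0,-1],[0,0,0,0,-1]]

```text
time_s: 62.72
tool_pos: [0.6285, -0.0152, 0.0976]
tcp_rot: [-0.656, 0.754, -0.001, 0.0]
wrist_force: [-5.5, -1.6, 15.7]
finger_gap: 0.0286
gripper_force: 121.3
```

drive_tool:
  series:
    - [[0,0,-0.006,0.1,-1],[0,0,0.0022,0.1,-1],[0,0,0.0022,0.1,-1],[0,0,0.0022,0.1,-1],[0,0,0.0022,0.1,-1],[0,0,0.0022,0.1,-1],[0,0,0.0022,0.1,-1],[0,0,0.0022,0.1,-1],[0,0,0.0022,0.1,-1],[0,0,0.0022,0.1,-1]]

```text
time_s: 63.98
tool_pos: [0.6305, -0.014, 0.0964]
tcp_rot: [0.071, 0.997, 0.001, 0.003]
wrist_force: [-1.3, 0.8, 10.6]
finger_gap: 0.0286
gripper_force: 120.5
```

drive_tool:
  series:
    - [[0,0,0.0023,0.1,-1],[0,0,0.0023,0.1,-1],[0,0,0.0023,0.1,-1],[0,0,0.0023,0.1,-1],[0,0,0.0023,0.1,-1],[0,0,0.0023,0.1,-1],[0,0,0.0023,0.1,-1],[0,0,0.0023,0.1,-1],[0,0,0.0023,0.1,-1],[0,0,0.0023,0.1,-1]]

```text
time_s: 65.22
tool_pos: [0.6317, -0.016, 0.0952]
tcp_rot: [0.756, 0.655, 0.003, 0.003]
wrist_force: [-0.4, -1.5, 9.4]
finger_gap: 0.0286
gripper_force: 120.4
```

Run:
```python
from h import *
s,M=state();print(s['tool_pos'],s['q'],s['wrist_force'],s['torque'],np.arctan2(M[1,0],M[0,0]))
```

```text
[ 0.63170226 -0.01597534  0.09518129] [ 0.04416332  0.5451877  -0.07096549  1.43275513  0.04174815  1.1569389
 -0.17650767] [-0.36798118 -1.46329233  9.39605138] [-0.35885424  0.18607705  0.04587366] 1.4273212630853351
```

drive_tool:
  series:
    - [[0,0,0.017,0.1,-1],[0,0,0.0025,0.1,-1],[0,0,0.0025,0.1,-1],[0,0,0.0025,0.1,-1],[0,0,0.0025,0.1,-1],[0,0,0.0025,0.1,-1],[0,0,0.0025,0.1,-1],[0,0,0.0025,0.1,-1],[0,0,0.0025,0.1,-1],[0,0,0.0025,0.1,-1]]

```text
time_s: 66.47
tool_pos: [0.63, -0.0175, 0.0937]
tcp_rot: [0.997, -0.072, 0.003, 0.001]
wrist_force: [-5.5, -2.3, 16.1]
finger_gap: 0.0287
gripper_force: 121.1
```

drive_tool:
  series:
    - [[0,0,0.0025,0.1,-1],[0,0,0.0025,0.1,-1],[0,0,0.0025,0.1,-1],[0,0,0.0025,0.1,-1],[0,0,0,0,-1]]

```text
time_s: 67.1
tool_pos: [0.629, -0.017, 0.0932]
tcp_rot: [0.927, -0.375, 0.002, 0.0]
wrist_force: [-6.4, -1.4, 18.4]
finger_gap: 0.029
gripper_force: 121.4
```

Run:
```python
from h import *
s,M=state();print(s['tool_pos'],s['q'],s['wrist_force'],s['torque'],np.arctan2(M[1,0],M[0,0]))
```

```text
[ 0.6290184  -0.01703383  0.09318257] [-0.27353169  0.56722968  0.41801885  1.45164797 -0.23729464  1.17011422
 -2.16028867] [-6.40918344 -1.35608253 18.37154513] [-0.48748952  1.89782684 -0.00652476] -0.767835275775248
```

drive_tool:
  series:
    - [[0,0,-0.015,0.1,-1],[0,0,0.002,0.1,-1],[0,0,-0.17,0,-1],[0,0,0,0,-1],[0,0,0,-0.1,-1],[0,0,0,-0.1,-1],[0,0,0,-0.1,-1],[0,0,0,-0.1,-1],[0,0,0,-0.1,-1],[0,0,0,-0.1,-1],[0,0,0,-0.1,-1],[0,0,0,-0.1,-1],[0,0,0,-0.1,-1],[0,0,0,-0.1,-1],[0,0,0,0,-1],[0,0,0,0,-1]]

```text
time_s: 69.1
tool_pos: [0.6282, -0.0152, 0.0988]
tcp_rot: [0.97, 0.242, -0.0, -0.0]
wrist_force: [-0.3, 0.2, -2.4]
finger_gap: 0.0286
gripper_force: 118.8
```

drive_tool:
  series:
    - [[0,0,0.06,0,-1],[0,0,0.06,0,-1],[0,0,0.05,0,-1],[0,0,0,0,-1],[0,0,0,0,-1]]

```text
time_s: 69.72
tool_pos: [0.6289, -0.0151, 0.0931]
tcp_rot: [0.97, 0.242, 0.001, 0.0]
wrist_force: [-5.1, 0.2, 13.8]
finger_gap: 0.0288
gripper_force: 121.2
```

drive_tool:
  series:
    - [[0,0,0.003,0.08,-1],[0,0,0.002,0.08,-1],[0,0,0.002,0.08,-1],[0,0,0.002,0.08,-1],[0,0,0.002,0.08,-1],[0,0,0,0,-1]]

```text
time_s: 70.47
tool_pos: [0.6297, -0.0146, 0.0926]
tcp_rot: [0.998, -0.07, 0.002, -0.001]
wrist_force: [-3.6, 0.6, 13.8]
finger_gap: 0.0289
gripper_force: 120.8
```

drive_tool:
  series:
    - [[0,0,0.003,0.08,-1],[0,0,0.002,0.08,-1],[0,0,0.002,0.08,-1],[0,0,0,0,-1],[0,0,0,0,-1]]

```text
time_s: 71.1
tool_pos: [0.6309, -0.0149, 0.0926]
tcp_rot: [0.967, -0.255, 0.003, -0.001]
wrist_force: [-2.3, 0.4, 12.9]
finger_gap: 0.0289
gripper_force: 120.8
```

Run:
```python
from h import *
s,M=state();print(s['tool_pos'],s['q'],s['wrist_force'],s['torque'],np.arctan2(M[1,0],M[0,0]))
```

```text
[ 0.63093673 -0.01494439  0.0925927 ] [-0.24045947  0.5617432   0.36358433  1.44967454 -0.20925812  1.16166221
 -1.93212138] [-2.26108621  0.39895139 12.87615653] [ 0.25223605  0.74810309 -0.04423666] -0.5154383841720344
```

Both screws are home (same end height, 0.0926). I lift off and unwind to the yaw at which I took the driver.

drive_tool:
  series:
    - [[0,0,-0.3,0,-1],[0,0,-0.7,0,-1],[0,0,-0.8,0,-1],[0,0,0,-0.108,-1],[0,0,0,-0.108,-1],[0,0,0,-0.108,-1],[0,0,0,-0.108,-1],[0,0,0,-0.108,-1],[0,0,0,-0.108,-1],[0,0,0,-0.108,-1],[0,0,0,-0.108,-1],[0,0,0,-0.108,-1],[0,0,0,-0.108,-1],[0,0,0,-0.108,-1],[0,0,0,-0.108,-1],[0,0,0,0,-1]]

```text
time_s: 73.1
tool_pos: [0.6283, -0.0156, 0.196]
tcp_rot: [0.726, 0.688, -0.0, -0.0]
wrist_force: [0.5, -0.0, -1.5]
finger_gap: 0.0286
gripper_force: 118.8
```

drive_tool:
  series:
    - [[0,0,0,-0.107,-1],[0,0,0,-0.107,-1],[0,0,0,-0.107,-1],[0,0,0,-0.107,-1],[0,0,0,-0.107,-1],[0,0,0,-0.107,-1],[0,0,0,-0.107,-1],[0,0,0,-0.107,-1],[0,0,0,0,-1],[0,0,0,0,-1]]

```text
time_s: 74.35
tool_pos: [0.6284, -0.0155, 0.1961]
tcp_rot: [0.14, 0.99, -0.0, -0.0]
wrist_force: [0.3, 0.1, -1.9]
finger_gap: 0.0291
gripper_force: 118.8
```

Run:
```python
from h import *
s=state()[0];print(s['tool_pos'],s['q'],s['finger_gap']);plan(.4486,-.3911,.19,2.863)
```

```text
[ 0.62836577 -0.01548302  0.19605527] [ 0.17470556  0.49593334 -0.28162679  1.2747602   0.13515036  1.38946715
  1.19127589] 0.02911493477192176
psi0 2.8611 turn units -0.0012 rad -0.002 | after turn: tool x,y,z units 1.159 -6.843 0.101 | q7 1.19 q1 0.17
```

drive_tool:
  series:
    - [[0.145,-0.855,0,0,-1],[0.145,-0.855,0,0,-1],[0.145,-0.855,0,0,-1],[0.145,-0.855,0,0,-1],[0.145,-0.855,0,0,-1],[0.145,-0.855,0,0,-1],[0.145,-0.855,0,0,-1],[0.144,-0.855,0,0,-1],[0,0,0,0,-1],[0,0,0,0,-1],[0,0,0,0,-1]]

```text
time_s: 75.72
tool_pos: [0.4509, -0.389, 0.1963]
tcp_rot: [0.137, 0.991, 0.001, 0.0]
wrist_force: [-0.2, -0.4, -1.6]
finger_gap: 0.0288
gripper_force: 119.1
```

Run:
```python
from h import *
s=state()[0];print(s['tool_pos'],s['q'],s['finger_gap']);plan(.4486,-.3911,.105,2.863)
```

```text
[ 0.45089178 -0.38904133  0.19628175] [ 0.78758994  0.41444385 -0.15041903  1.38375574  0.06051431  1.34787702
  1.93301502] 0.02881170344671065
psi0 2.8675 turn units 0.0028 rad 0.004 | after turn: tool x,y,z units 0.027 -0.043 1.521 | q7 1.93 q1 0.79
```

drive_tool:
  series:
    - [[0.027,-0.043,0.3,0.003,-1],[0,0,0.4,0,-1],[0,0,0.4,0,-1],[0,0,0.3,0,-1],[0,0,0.1,0,-1],[0,0,0,0,-1],[0,0,0,0,-1]]

```text
time_s: 76.6
tool_pos: [0.4481, -0.3934, 0.1073]
tcp_rot: [0.14, 0.99, -0.001, 0.001]
wrist_force: [1.0, -0.0, -1.4]
finger_gap: 0.029
gripper_force: 119.1
```

Run:
```python
from h import *
s=state()[0];print(s['tool_pos'],s['wrist_force']);plan(.4486,-.3911,.08)
```

```text
[ 0.44812391 -0.39337635  0.1073049 ] [ 1.04098415 -0.00912749 -1.35935541]
psi0 2.8607 turn units 0.0000 rad 0.000 | after turn: tool x,y,z units 0.003 0.039 0.455 | q7 1.92 q1 0.79
```

drive_tool:
  series:
    - [[0,0.036,0,0,-1],[0,0,0.1,0,-1],[0,0,0.1,0,-1],[0,0,0.1,0,-1],[0,0,0,0,-1],[0,0,0,0,-1]]

```text
time_s: 77.35
tool_pos: [0.4478, -0.3911, 0.0881]
tcp_rot: [0.14, 0.99, -0.0, 0.0]
wrist_force: [0.4, 0.2, -1.4]
finger_gap: 0.0286
gripper_force: 119.1
```

drive_tool:
  series:
    - [[0,0,0.15,0,-1],[0,0,0.15,0,-1],[0,0,0.15,0,-1],[0,0,0.1,0,-1],[0,0,0.07,0,-1],[0,0,0,0,-1],[0,0,0,0,-1]]

```text
time_s: 78.22
tool_pos: [0.448, -0.3913, 0.0513]
tcp_rot: [0.14, 0.99, -0.0, 0.0]
wrist_force: [-0.1, -0.3, -1.0]
finger_gap: 0.0284
gripper_force: 119.1
```

drive_tool:
  series:
    - [[0,0,0.045,0,-1],[0,0,0,0,-1],[0,0,0,0,-1]]

```text
time_s: 78.6
tool_pos: [0.4478, -0.391, 0.0483]
tcp_rot: [0.14, 0.99, -0.0, 0.0]
wrist_force: [0.5, -0.7, -0.7]
finger_gap: 0.029
gripper_force: 119.5
```

Flange is about seated. I release gently, rise and check.

drive_tool:
  series:
    - [[0,0,0,0,0.2],[0,0,0,0,0.6],[0,0,0,0,1],[0,0,0,0,1],[0,0,0,0,1],[0,0,-0.3,0,1],[0,0,-0.6,0,1],[0,0,-0.8,0,1],[0,0,-0.8,0,1],[0,0,0,0,1],[0.6,0,0,0,1],[0.8,0,0,0,1],[0,0,0,0,1]]

```text
time_s: 80.22
tool_pos: [0.3623, -0.367, 0.1977]
tcp_rot: [0.142, 0.99, 0.0, -0.002]
wrist_force: [0.7, -0.4, -0.3]
finger_gap: 0.0855
gripper_force: 0.0
```

```bash
python3 look.py z
python3 - <<'E'
from h import *
c=cv2.imread('pics/z_top.png');d=cv2.imread('pics/z_sc.png')
r=lambda im,x,y,w,h,k:cv2.resize(im[y:y+h,x:x+w],None,fx=k,fy=k,interpolation=cv2.INTER_CUBIC)
cv2.imwrite("pics/z.png",np.vstack([r(c,335,120,190,140,4)[:300*1+260],])[:0+560] if 0 else np.vstack([np.hstack([r(c,335,125,130,100,3),r(c,455,145,130,100,3)]),np.hstack([r(d,225,190,130,100,3),r(d,150,170,130,100,3)])]))
E
```

```text
[([360.7, 163.85], 20), ([414.71, 168.29], 14)]
[]
```

View pics/z.png

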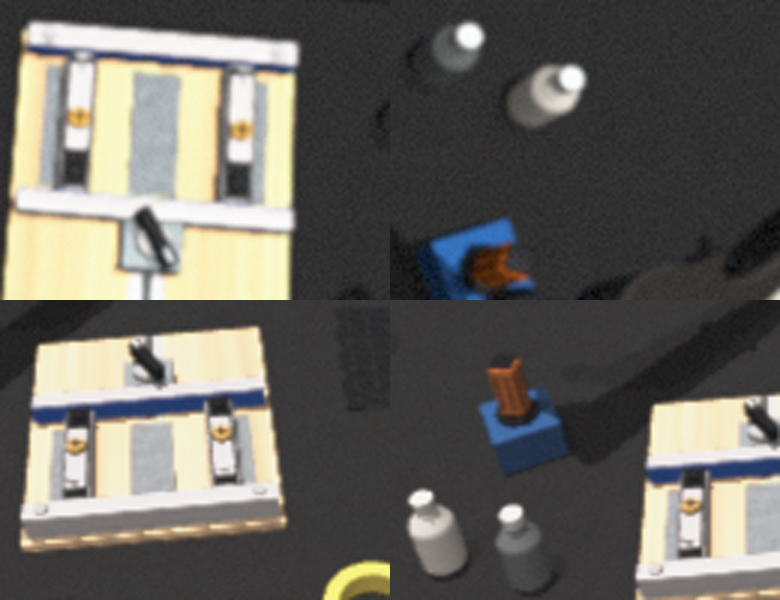

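The handles are still clamped, with screws at crop (79,117) and (242,129). The knob is turned, the driver stands upright in the blue holder at crop (512,395), and the bottles are untouched. I hand the job in.

```bash
python3 -c "
from rig import job
print(job.close_job())"
```

```text
the job is handed in; nothing more can be done
None
```

The job is handed in at about 80 s of the 210 s, with no verdict returned: both handles present are clamped and locked in the jig, both screws are driven home, the driver hangs upright in its holder, and the paint bottles stand where they were; the mirror cap was not in the last picture, but the arm never went near it.

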